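# Load, lock and label a kit fixture

### The arm

A 6-joint arm with a two-finger parallel gripper is mounted at the origin on the work surface; the furniture and walls round the work are solid. World frame = base frame: x ahead of the robot, y to its left, z up, the work surface at z = 0. Lengths are in m, angles in rad, forces in N, time in s.
With the tool pointing down it reaches from about 0.275 to 1 m from the base axis. Payload 8.4 kg.
Tool frame: the origin (TCP) lies on the centre line of the jaws, within the pads' length; the fingertips stand 22 mm ahead of it and the grasp point (between the pads) lies 3 mm ahead of it; z points along the fingers, y is the line along which they close (so a half turn about z gives the same grasp; the last joint's range is limited). The gripper opens to 85 mm and grips with 20 to 120 N. Pads are 22 mm wide; open, the fingers measure 114 mm over their backs; the gripper's body (76 mm by 85 mm) begins 54 mm behind the grasp point. The pads swing forward as they close: fully open they stand 13 mm farther back than shut.
Start: joints at [1.191, 0.353, 1.633, -0, 1.155, -0.002], TCP at [0.231, 0.581, 0.253] pointing down, gripper open.
Joint ranges: [-2.63, 2.63], [-0.92, 2.1], [0.06, 2.66], [-1.3, 4.44], [0, 2.69], [-3.02, 3.02]. Speed limits (rad/s): [2.22, 2.22, 2.79, 3.14, 3.14, 3.14].

### API

Orientations are given as a unit quaternion [w, x, y, z].
In Python, from bench import telemetry, viewer, robot gives the robot as it stands. The module is installed in compiled form; this text tells all that it offers.
- The arm moves only by the tool carry_out, never from a script. Its argument "plan" is a list of rows, each an object of numbers: "tx", "ty", "tz": the shift along the tool's x, y, z as a fraction of full scale; "roll": the turn about the tool's z as a fraction of full scale; "hand": the closure, from 0 (fully open) to 1 (shut). In form: [{"tx": .., "ty": .., "tz": .., "roll": .., "hand": ..}, ...]. A call has exactly 5 rows; each row shifts and turns the commanded pose from where the row before left it, along the tool's axes as they then stand; what a row does not reach is not made up. Full scale, the value 1, is 40 mm for a shift and 0.15 rad for a turn. A row lasts 1/8 s, in which the tool goes at most 62.5 mm and 10.7 degrees, less where a joint would pass 70% of its speed; a pose out of reach is approached as far as the arm can. A call with a number of a shift or a turn outside -1 to 1 is refused whole. A call with a gripper value outside its range is refused whole. The fingers move at their own pace and stop on an object; "newtons" is the grip in N (left out, the last holds). Time passes only in rows, so rows that do not move let the fingers close, or fill a call up. It gives the time, the measured TCP pose, the force, the opening and the grip force at its end, in the units of the state.
- telemetry.get_obs(): the state, without advancing time (a new reading comes with each control period).
- viewer.read_camera(name): name is "scene" or "side" or "wrist"; returns (picture, depth): 480x640x3 uint8, red, green, blue; 480x640 float32, m along the optical axis (not along the pixel's ray), 0 where there is no reading.
- viewer.camera_params(name): a dict with "vertical_fov" (degrees; the focal length in pixels is half the picture's height over the tangent of half this angle, whatever the lens; pixels are square), "cx", "cy" (the principal point, pixels), "R" (3x3) and "t" (3): a world point X has camera coordinates R X + t. Camera axes: x right, y down, z forward; pixel columns grow to the right and rows downward; lengths in m; the calibration is good to about 2 mm. A picture is of the moment at which its call begins: read the wrist's pose just before it. camera_params takes no time and is no camera call; for the wrist camera it gives the pose at the moment of the call.
- robot.sign_off(): hands the job in; it is judged then, once.
Trained networks look in the newest picture that a camera, given by its name, has taken for a name from the list of things; names that differ only in an ending like _2 or _b are one class to them, and where a whole thing is asked for, a point or a joint stands for the part that bears it (a point fixed in the world has none). Each returns a list of dicts, best first, with "confidence" (0 to 1); they miss things now and then, are a little off and sometimes report something else, mostly with a low value. They report only what shows in the picture. A call takes as long as a camera call. They do not tell look-alikes from the thing itself.
- viewer.search_frame(camera, query): "rect" ([centre column, centre row, width, height] in pixels, round what is visible of it).
- viewer.trace(camera, query): "region" (480x640 bool, what is visible of it) and "rect" ([centre column, centre row, width, height] in pixels, round what is visible of it).
- viewer.pinpoint(camera, query): "uv" ([column, row] in pixels: a listed point, or the origin of a listed thing).
The state is a dict: "clock": time; "qpos": joint angles; "qvel": joint speeds; "effort": joint torques, N m; "ee_pos": TCP position; "ee_rot": TCP orientation; "wrist_force": force on the tool from outside, world axes, zero at the start; "torque": the same for the moment, N m; "grip_width": finger opening in m; "finger_force": force on a finger pad.
Only numpy, scipy, OpenCV 4.12 (cv2) and the standard library are available. Lean on these libraries where they do the work, as an engineer would, in place of code of your own. Each camera call takes 0.05 s, during which the arm holds its last target. There are 200 camera calls.

### The job

Take every flat red carton left in the bays of the kit fixture and put it in the black basket, set each white carton, right way up, flat on the floor of a bay of its own, then swing the yellow keeper bar over them and down until it snaps into its catch. After that, press the red button of the label printer to its halfway stop, hold it there for about a second while it reads the kit, then press it fully down to print and let it come back up. Leave the green tub, the tape roll and the white label roll where they are.

Things in the scene. Friction and masses are not known exactly. Their poses are not given: they have to be found in the camera images.
- kit_fixture: Kit fixture, fixed to the bench: aluminium base plate 150 x 336 x 6 mm with three shallow bays in a row along its y axis, between blue ribs. Origin on the bench under the middle bay; x points away from the robot, to the hinge side; the plate runs from x = -0.055 to 0.095. A dark post 68 mm high at x = 0, y = -0.154 holds the spring catch, a brass nose, for the keeper's end.
- bay_1 (a point): Centre of the floor of a bay, 6 mm above the bench; axes as the fixture. Inside 58 mm (x) by 72 mm (y); bays are 78 mm apart along y. The ribs between bays reach 18 mm above the bench; the front and back lips (outsides 35 mm from the centre) reach 15 mm and have a 36 mm wide gap in the middle for fingers.
- bay_2 (a point): Centre of the floor of a bay, 6 mm above the bench; axes as the fixture. Inside 58 mm (x) by 72 mm (y); bays are 78 mm apart along y. The ribs between bays reach 18 mm above the bench; the front and back lips (outsides 35 mm from the centre) reach 15 mm and have a 36 mm wide gap in the middle for fingers.
- bay_3 (a point): Centre of the floor of a bay, 6 mm above the bench; axes as the fixture. Inside 58 mm (x) by 72 mm (y); bays are 78 mm apart along y. The ribs between bays reach 18 mm above the bench; the front and back lips (outsides 35 mm from the centre) reach 15 mm and have a 36 mm wide gap in the middle for fingers.
- keeper_axis (a point): Middle of the keeper's hinge axis, 46 mm above the bench, 75 mm behind (+x of the fixture) the line of bay centres; the axis runs along the fixture's y between two dark posts 58 mm high at y = +-0.142. The keeper is a U: two arms 75 mm long and a yellow cross bar 264 mm long, 10 mm thick.
- keeper (a joint): Keeper angle, rad: 0 = shut (bar level over the middles of the bays), 1.57 = upright, starts at 2.0 to 2.4 (leaning away from the robot). Stiff hinge, 1.5 N at the bar, stays where left. In the last 0.2 rad its end must pass a spring nose (about 5 N more, down); it then snaps to 0. Clears seated white cartons by 3 mm. Push it over from behind with the finger ends, then press it down from above.
- keeper_bar (a point): Middle of the keeper's cross bar, on its axis; an orange sleeve 60 mm long, 14 mm thick, is round the bar here. Lies 75 mm from the hinge axis; shut it is at x = 0, y = 0, 46 mm above the bench in the fixture's frame.
- printer: Label printer, fixed to the bench: white housing 100 x 130 x 62 mm, origin under its centre, with a red two-stage push button on top (36 mm across). Its place may be exchanged with the basket's.
- button_rest (a point): Centre of the top of the red button when it is not pressed, 88 mm above the bench, 12 mm from the housing's middle; fixed to the printer, does not move with the button. The button moves straight down, 16 mm in all.
- button_cap (a joint): First stage of the button, m: 0 = up, 0.008 = at the halfway stop. Soft spring, 1 N at the start, 3 N at 8 mm.
- button_core (a joint): Second stage of the button, m: 0 until the first stage is used up and the push exceeds 10 N, then up to 0.008 = fully down at 14 N. Both stages spring back when released.
- basket: Black basket, fixed, 120 x 150 x 60 mm outside (x, y, z), origin under its centre; inside 90 x 116 mm, floor 2 mm above the bench, rim 60 mm above it. Takes the flat red cartons.
- carton_1_mid (a point): Centre of white carton 1, 46 x 60 x 30 mm (x, y, z), 0.08 kg, closed, lying on the bench, 15 mm above its underside; z up. Two or three of the white cartons are present; the others give None. To be gripped across the 46 mm; in a bay the 60 mm side runs along the row.
- flat_1_mid (a point): Centre of flat red carton 1, 68 x 45 x 16 mm (x, y, z), 0.03 kg, 8 mm above its underside; z up. It starts in a bay of the fixture, its 68 mm side along the row; two or three are present, an absent one gives None. To be gripped across the 45 mm.
- carton_2_mid (a point): Centre of white carton 2, 46 x 60 x 30 mm (x, y, z), 0.08 kg, closed, lying on the bench, 15 mm above its underside; z up. Two or three of the white cartons are present; the others give None. To be gripped across the 46 mm; in a bay the 60 mm side runs along the row.
- flat_2_mid (a point): Centre of flat red carton 2, 68 x 45 x 16 mm (x, y, z), 0.03 kg, 8 mm above its underside; z up. It starts in a bay of the fixture, its 68 mm side along the row; two or three are present, an absent one gives None. To be gripped across the 45 mm.
- carton_3_mid (a point): Centre of white carton 3, 46 x 60 x 30 mm (x, y, z), 0.08 kg, closed, lying on the bench, 15 mm above its underside; z up. Two or three of the white cartons are present; the others give None. To be gripped across the 46 mm; in a bay the 60 mm side runs along the row.
- flat_3_mid (a point): Centre of flat red carton 3, 68 x 45 x 16 mm (x, y, z), 0.03 kg, 8 mm above its underside; z up. It starts in a bay of the fixture, its 68 mm side along the row; two or three are present, an absent one gives None. To be gripped across the 45 mm.
- tub: Bystander: green-lidded tub, 66 mm across, 70 mm high, loose; origin under its centre. Leave alone.
- tape: Bystander: roll of pale clear-tape lying flat, 102 mm across, 48 mm high, loose; origin under its centre. Leave alone.
- labels: Bystander: roll of white labels standing on end, 62 mm across, 50 mm high, loose; origin under its centre. Leave alone.
Not all that is in view belongs to the job. Leave any pink look-alike of the part that bears carton_3_mid alone. Leave any turquoise look-alike of the part that bears flat_2_mid alone.

How it is judged:
By the outcome, as a careful person would: the job done as asked, in the order asked, and still so for the second after the job is handed in, with the robot touching nothing.
Of carton_1, carton_2, carton_3 only 2 to 3 are there at a start; the rules pass over those that are not, and their reading is None.
Of flat_1, flat_2, flat_3 only 2 to 3 are there at a start; the rules pass over those that are not, and their reading is None.
At some moment in a run one of carton_1, carton_2, carton_3 may be knocked a few centimetres aside while the robot is not near it.
Once in a run the grip may slacken for a moment while it holds something.
It also fails if it takes over 210 s, if anything falls off the work surface, if the arm or the gripper's body presses on something with over 40 N, if the wrist force passes 120 N, or if a joint passes its speed limit or range.

## Working session

There is one attempt and no reset: what is moved stays moved. The work goes in short steps, Python scripts to look and compute and a tool call to move; the robot and the scene stay as the last step left them, time stands still between calls to the robot, and variables do not carry over. Pictures are saved under pics/ and viewed, at most 14 in all, crops included, and the job is handed in when it is done.

Besides the shell and the picture viewer there is one more tool, called after ">>>" as name(argument=value, ...) on one line, values as JSON. carry_out: Moves the arm, as the interface text tells. Shift numbers are shares of 40 mm and turn numbers shares of 0.15 rad, none past 1 either way. Its arguments: {"type":"object","properties":{"plan":{"type":"array","items":{"type":"object","properties":{"tx":{"type":"number","minimum":-1,"maximum":1},"ty":{"type":"number","minimum":-1,"maximum":1},"tz":{"type":"number","minimum":-1,"maximum":1},"roll":{"type":"number","minimum":-1,"maximum":1},"hand":{"type":"number"}}}},"newtons":{"type":"number"}},"required":["plan"]}

```bash
mkdir -p pics; ls; cat > h.py <<'E'
import numpy as np, cv2
from bench import telemetry, viewer, robot
def cam(n):
    p=viewer.camera_params(n); im,d=viewer.read_camera(n)
    return im,d,p
def world(p,u,v,d):
    f=240/np.tan(np.radians(p["vertical_fov"])/2)
    u,v,d=map(np.asarray,(u,v,d))
    c=np.stack([(u-p["cx"])/f*d,(v-p["cy"])/f*d,d],-1)
    return (c-np.array(p["t"]))@np.array(p["R"])
def cloud(p,d):
    v,u=np.mgrid[0:480,0:640]; return world(p,u,v,d)
def save(n,im): cv2.imwrite(f"pics/{n}.png",cv2.cvtColor(im,cv2.COLOR_RGB2BGR))
E
python3 - <<'E'
from h import *
np.set_printoptions(precision=4,suppress=True)
ims=[]
for n in ("scene","side","wrist"):
    im,d,p=cam(n); save(n+"0",im); np.savez(f"{n}0.npz",im=im,d=d,**{k:np.array(v) for k,v in p.items()})
    print(n,p)
print(telemetry.get_obs())
E
```

```text
pics
scene {'vertical_fov': 50.401055145978994, 'cx': 311.4628821186348, 'cy': 240.03518716709596, 'R': array([[ 0.4184, -0.9081, -0.0155],
       [-0.6832, -0.3034, -0.6643],
       [ 0.5985,  0.2885, -0.7473]]), 't': array([-0.1408,  0.2708,  1.2795])}
side {'vertical_fov': 53.14739002359316, 'cx': 321.280674967533, 'cy': 245.4560673809849, 'R': array([[-0.4227,  0.9063,  0.0063],
       [ 0.7989,  0.3759, -0.4696],
       [-0.4279, -0.1935, -0.8829]]), 't': array([ 0.1852, -0.2353,  1.6728])}
wrist {'vertical_fov': 67.1592330959408, 'cx': 321.21072744234885, 'cy': 245.56383157437222, 'R': array([[ 0.369 ,  0.9294, -0.001 ],
       [ 0.8954, -0.3552,  0.2685],
       [ 0.2492, -0.1   , -0.9633]]), 't': array([-0.6247, -0.0345,  0.3779])}
{'clock': 0.15, 'qpos': array([ 1.1906,  0.3535,  1.634 , -0.    ,  1.1552, -0.0024]), 'qvel': array([-0.0003, -0.0017, -0.0025,  0.0001, -0.0003,  0.0006]), 'effort': array([  0.0003, -60.5632, -34.2336,   0.    ,   0.0061,   0.    ]), 'ee_pos': array([0.2304, 0.5806, 0.2527]), 'ee_rot': array([-0.0001,  0.1878,  0.9822, -0.0005]), 'wrist_force': array([ 0.5119, -0.2425,  0.6469]), 'torque': array([ 0.0306, -0.0167, -0.0053]), 'finger_force': 0.0, 'grip_width': 0.08542416333521856}
```

View pics/scene0.png

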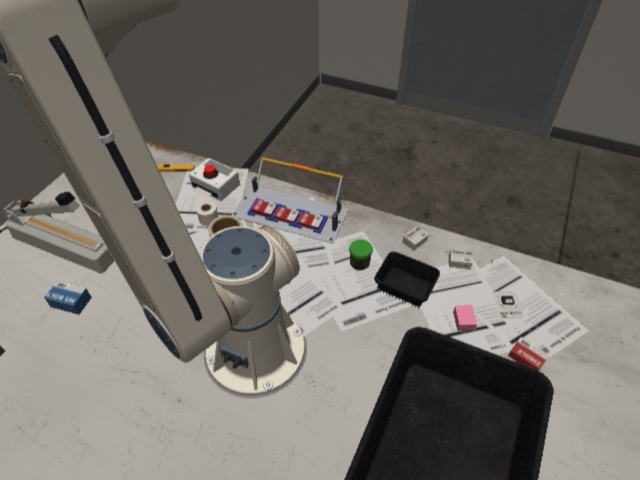

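View pics/side0.png

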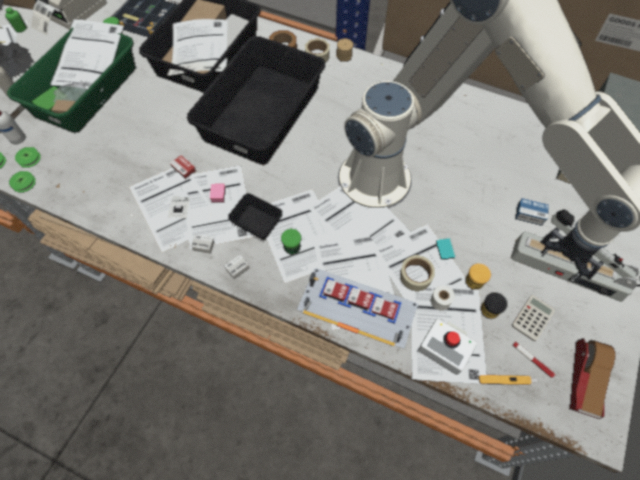

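The pictures show the fixture with three red flats (side 335-390, 290-310), the printer at (447,345), the basket at (255,215), the white cartons at about (200,243), (237,266) and (180,205), pink at (217,193) and turquoise at (445,248).

```bash
python3 - <<'E'
from h import *
np.set_printoptions(precision=4,suppress=True)
S={}
for n in ("side","scene"):
    im,d,p=cam(n); X=cloud(p,d); S[n]=(im,d,p,X)
    for q in ("carton_1_mid","flat_1_mid","bay_2","keeper_axis","keeper_bar","button_rest","basket","kit_fixture","tub","tape","labels","printer"):
        for r in viewer.pinpoint(n,q)[:4]:
            u,v=r["uv"]; i,j=int(round(v)),int(round(u))
            if r["confidence"]>.3 and 0<=i<480 and 0<=j<640: print(n,q,round(r["confidence"],2),np.array([u,v]),X[i,j])
im=S["side"][0]
a=cv2.resize(im[150:300,140:340],(800,600),interpolation=cv2.INTER_CUBIC); save("crop1",a)
np.savez("side1.npz",X=S["side"][3],im=im)
np.savez("scene1.npz",X=S["scene"][3],im=S["scene"][0])
E
```

```text
side carton_1_mid 0.63 [358.1 301.6] [0.4592 0.1302 0.0261]
side flat_1_mid 0.62 [335.  289.7] [0.4521 0.052  0.0233]
side bay_2 0.89 [383.5 308.7] [0.4463 0.2084 0.0246]
side bay_2 0.61 [334.9 292.2] [0.4564 0.0541 0.0191]
side bay_2 0.6 [358.9 302.3] [0.458  0.1329 0.0261]
side keeper_axis 0.61 [353.7 317.4] [0.499  0.136  0.0025]
side keeper_axis 0.36 [335.5 291.1] [0.454  0.0562 0.0238]
side keeper_bar 0.67 [345.6 325.6] [0.5692 0.1347 0.1074]
side button_rest 0.88 [452.7 336.4] [0.4634 0.4108 0.0859]
side basket 0.84 [257.7 221.2] [ 0.3262 -0.2833 -0.0005]
side basket 0.43 [347.3 328. ] [0.5721 0.1392 0.1039]
side kit_fixture 0.9 [356.4 301.1] [0.4572 0.1232 0.0219]
side tub 0.63 [293.6 248.2] [ 0.3854 -0.1186  0.0428]
side tub 0.51 [455.6 336.9] [0.4641 0.4186 0.0897]
side tub 0.32 [383.7 308.3] [0.4432 0.2072 0.0241]
side tape 0.75 [414.6 276.4] [ 0.2931  0.2554 -0.0012]
side labels 0.8 [442.4 300.2] [0.3603 0.3526 0.0547]
side printer 0.84 [442.1 349.7] [0.504  0.3988 0.0598]
scene flat_1_mid 0.78 [312.  221.6] [0.4352 0.0434 0.0221]
scene flat_1_mid 0.42 [458.  260.6] [ 0.45
[... 224 characters left out ...]
7 0.144  0.104 ]
scene button_rest 0.89 [210.1 165.2] [0.4764 0.4182 0.0858]
scene basket 0.64 [399.9 284.2] [ 0.3394 -0.2675 -0.0018]
scene kit_fixture 0.76 [288.2 214.4] [0.438  0.1256 0.02  ]
scene kit_fixture 0.45 [259.9 209.1] [0.4191 0.2126 0.0238]
scene kit_fixture 0.37 [227.5 237.6] [0.0209 0.0318 0.3778]
scene tub 0.62 [361.6 262. ] [ 0.3341 -0.1548  0.0439]
scene tape 0.72 [223.6 233.6] [0.027  0.0448 0.3778]
scene tape 0.55 [263.6 205.8] [0.4382 0.2091 0.0209]
scene labels 0.89 [207.4 219.7] [0.31   0.3351 0.027 ]
scene labels 0.71 [285.8 220.6] [0.4154 0.1216 0.0123]
scene printer 0.64 [218.9 186.7] [0.4203 0.3544 0.0621]
scene printer 0.39 [415.4 239.4] [ 0.4853 -0.2607  0.0322]
```

View pics/crop1.png

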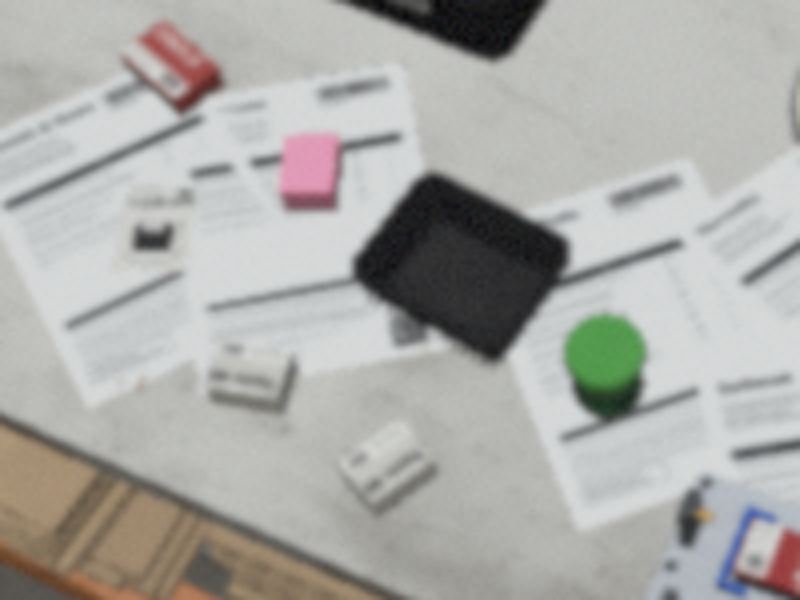

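The crop shows two clear white cartons (250,375) and (388,465), and an uncertain white thing at (155,230). I'll check heights.

```bash
python3 - <<'E'
from h import *
np.set_printoptions(precision=4,suppress=True)
from scipy import ndimage as nd
for n in ("side","scene"):
    z=np.load(n+"1.npz"); X=z["X"]; im=z["im"]
    m=(X[...,2]>.014)&(X[...,2]<.2)&(X[...,0]>.2)&(X[...,0]<.75)&(X[...,1]>-.75)&(X[...,1]<.65)
    L,k=nd.label(m)
    for i in range(1,k+1):
        P=X[L==i]
        if len(P)<40: continue
        T=P[P[:,2]>np.percentile(P[:,2],95)-.006]
        r=cv2.minAreaRect((T[:,:2]*1000).astype(np.float32))
        vv,uu=np.where(L==i)
        print(n,len(P),"px",int(uu.mean()),int(vv.mean()),"c",np.array(r[0])/1000,"size",np.array(r[1]),"ang",round(r[2],1),"ztop",T[:,2].mean().round(4),im[L==i].mean(0).astype(int))
E
```

```text
side 308 px 182 165 c [ 0.2521 -0.6162] size [79.8852 50.2027] ang 69.2 ztop 0.0295 [164 126 123]
side 249 px 217 191 c [ 0.2951 -0.4532] size [64.1042 43.8841] ang 22.8 ztop 0.0318 [205 144 167]
side 885 px 254 213 c [ 0.3363 -0.2817] size [151.9326 120.7888] ang 85.4 ztop 0.0589 [50 51 52]
side 423 px 291 240 c [ 0.367 -0.137] size [60.364  61.9678] ang 25.6 ztop 0.0693 [ 82 132  79]
side 290 px 202 242 c [ 0.4845 -0.3954] size [47.1142 60.6641] ang 15.3 ztop 0.0313 [173 174 170]
side 302 px 236 265 c [ 0.5083 -0.2566] size [45.7449 59.5851] ang 64.9 ztop 0.0315 [173 174 170]
side 641 px 417 272 c [0.2947 0.256 ] size [101.9769  97.9475] ang 15.7 ztop 0.0488 [138 131 113]
side 488 px 477 275 c [0.2377 0.4261] size [60.91   61.7235] ang 33.7 ztop 0.0713 [176 144  80]
side 81 px 312 278 c [ 0.4554 -0.0231] size [23.1053 10.5909] ang 3.4 ztop 0.0676 [103 102  98]
side 1186 px 360 298 c [0.4405 0.1299] size [ 56.6161 237.3618] ang 2.2 ztop 0.0234 [159 124 133]
side 410 px 442 296 c [0.3402 0.3531] size [58.9566 59.3525] ang 20.7 ztop 0.0503 [171 170 163]
side 531 px 493 304 c [0.3077 0
[... 1110 characters left out ...]
[123 112  96]
scene 105 px 334 220 c [ 0.4489 -0.023 ] size [25.0279 12.4695] ang 11.9 ztop 0.0671 [59 57 54]
scene 320 px 415 236 c [ 0.5034 -0.2579] size [45.7186 60.3176] ang 64.1 ztop 0.0302 [146 141 135]
scene 552 px 360 253 c [ 0.3598 -0.1391] size [62.8258 63.3527] ang 23.4 ztop 0.0678 [48 95 41]
scene 352 px 460 257 c [ 0.4777 -0.3971] size [48.3093 59.963 ] ang 15.6 ztop 0.0296 [149 144 138]
scene 1425 px 405 276 c [ 0.3301 -0.283 ] size [149.7897 122.3794] ang 84.8 ztop 0.0578 [23 22 23]
scene 434 px 465 316 c [ 0.2903 -0.4545] size [63.5684 46.8086] ang 24.7 ztop 0.0298 [194 115 138]
scene 685 px 528 354 c [ 0.2464 -0.6194] size [74.7542 53.6442] ang 72.4 ztop 0.0284 [148  96  91]
```

Two white cartons are present (both near 46x60x30), three flats, and the third "white" thing is flat on the bench. Next I go above the fixture and look closely.

>>> carry_out(plan=[{"roll": 1},{"roll": 1},{"roll": 1},{"roll": 1},{"roll": 1}])

```text
$.plan[0]: bad value
```

>>> carry_out(plan=[{"roll": 1},{"roll": 1},{"roll": 0.54},{"tx": -0.963,"ty": 0.374},{"tx": -0.963,"ty": 0.374}])

```text
$.plan[0]: bad value
```

>>> carry_out(plan=[{"tx": -0.963,"ty": 0.374},{"tx": -0.963,"ty": 0.374},{"tx": -0.963,"ty": 0.374},{"tx": -0.963,"ty": 0.374},{"tx": -0.963,"ty": 0.374}])

```text
$.plan[0]: bad value
```

>>> carry_out(plan=[{"tx": -0.963,"ty": 0.374},{"tx": -0.963,"ty": 0.374},{"tx": -0.963,"ty": 0.374},{"tx": -0.963,"ty": 0.374},{"tx": -0.963,"ty": 0.374}])

```text
$.plan[0]: bad value
```

>>> carry_out(plan=[{},{},{},{},{}])

```text
$.plan[0]: bad value
```

```bash
cat >> h.py <<'E'
def pose():
    from scipy.spatial.transform import Rotation as Ro
    o=telemetry.get_obs(); w,x,y,z=o["ee_rot"]; R=Ro.from_quat([x,y,z,w]).as_matrix()
    return o,np.array(o["ee_pos"]),R
def to(xyz,yaw=None):
    """shift in tool axes (units of 40 mm) and roll (units .15) to reach world tcp xyz, tool-y heading yaw deg"""
    o,p,R=pose(); psi=np.degrees(np.arctan2(R[1,1],R[0,1]))
    r=0
    if yaw is not None:
        r=-((yaw-psi+90)%180-90); c,s=np.cos(np.radians(-r)),np.sin(np.radians(-r)); 
        R=np.array([[c,-s,0],[s,c,0],[0,0,1]])@R
    d=R.T@(np.array(xyz)-p)/.04
    return d.round(3), round(np.radians(r)/.15,3)
E
cat > look.py <<'E'
from h import *
import sys
np.set_printoptions(precision=4,suppress=True)
o,p,R=pose(); print("tcp",p,"tilt",R[2,2].round(4),"psi",np.degrees(np.arctan2(R[1,1],R[0,1])).round(2),"j6",o["qpos"][5].round(2),"t",o["clock"])
im,d,P=cam("wrist"); X=cloud(P,d); np.savez("wrist.npz",X=X,im=im)
if len(sys.argv)>1: save(sys.argv[1],im)
E
python3 - <<'E'
exec(open('look.py').read()); save("w1",im)
for q in ("flat_1_mid","bay_1","kit_fixture","keeper_axis","keeper_bar"):
    for r in viewer.pinpoint("wrist",q)[:4]:
        u,v=r["uv"]; print(q,round(r["confidence"],2),r["uv"],X[min(int(v),479),min(int(u),639)])
E
```

```text
tcp [0.2305 0.5809 0.2533] tilt -1.0 psi 68.35 j6 -0.0 t 1.45
bay_1 0.61 [112.5, 467.1] [0.4244 0.2306 0.0219]
bay_1 0.39 [110.1, 478.5] [0.4379 0.2201 0.0223]
```

View pics/w1.png

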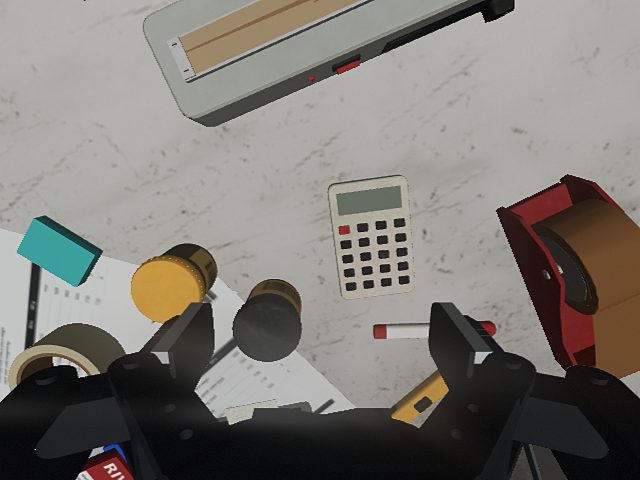

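The picture shows only the left bench area; rows need all fields. The camera sees mainly the tool's +x side, so I will aim 100 mm further -y.

>>> carry_out(plan=[{"tx": 0,"ty": 0,"tz": 0,"roll": 1,"hand": 0},{"tx": 0,"ty": 0,"tz": 0,"roll": 1,"hand": 0},{"tx": 0,"ty": 0,"tz": 0,"roll": 1,"hand": 0},{"tx": 0,"ty": 0,"tz": 0,"roll": 1,"hand": 0},{"tx": 0,"ty": 0,"tz": 0,"roll": 1,"hand": 0}])

```text
clock: 2.38
ee_pos: [0.2305, 0.5809, 0.2533]
ee_rot: [-0.0, 0.537, 0.844, -0.0]
wrist_force: [-0.2, -0.4, 0.3]
grip_width: 0.0854
finger_force: 0.0
```

>>> carry_out(plan=[{"tx": 0,"ty": 0,"tz": 0,"roll": 1,"hand": 0},{"tx": 0,"ty": 0,"tz": 0,"roll": 1,"hand": 0},{"tx": 0,"ty": 0,"tz": 0,"roll": 0.54,"hand": 0},{"tx": -0.94,"ty": 0.3,"tz": 0,"roll": 0,"hand": 0},{"tx": -0.94,"ty": 0.3,"tz": 0,"roll": 0,"hand": 0}])

```text
clock: 3.0
ee_pos: [0.2593, 0.5066, 0.2531]
ee_rot: [0.0, 0.685, 0.729, -0.0]
wrist_force: [0.8, -0.5, 0.5]
grip_width: 0.0856
finger_force: 0.0
```

>>> carry_out(plan=[{"tx": -0.94,"ty": 0.3,"tz": 0,"roll": 0,"hand": 0},{"tx": -0.94,"ty": 0.3,"tz": 0,"roll": 0,"hand": 0},{"tx": -0.94,"ty": 0.3,"tz": 0,"roll": 0,"hand": 0},{"tx": -0.94,"ty": 0.3,"tz": 0,"roll": 0,"hand": 0},{"tx": -0.94,"ty": 0.3,"tz": 0,"roll": 0,"hand": 0}])

```text
clock: 3.62
ee_pos: [0.331, 0.3223, 0.2535]
ee_rot: [0.0, 0.685, 0.729, 0.0]
wrist_force: [1.0, 0.8, 0.0]
grip_width: 0.0852
finger_force: 0.0
```

>>> carry_out(plan=[{"tx": -0.94,"ty": 0.3,"tz": 0,"roll": 0,"hand": 0},{"tx": -0.94,"ty": 0.3,"tz": 0,"roll": 0,"hand": 0},{"tx": -0.94,"ty": 0.3,"tz": 0,"roll": 0,"hand": 0},{"tx": -0.94,"ty": 0.3,"tz": 0,"roll": 0,"hand": 0},{"tx": -0.94,"ty": 0.3,"tz": 0,"roll": 0,"hand": 0}])

```text
clock: 4.25
ee_pos: [0.4026, 0.1383, 0.2535]
ee_rot: [0.0, 0.685, 0.729, 0.0]
wrist_force: [0.8, 0.7, 0.5]
grip_width: 0.085
finger_force: 0.0
```

>>> carry_out(plan=[{"tx": -0.94,"ty": 0.3,"tz": 0,"roll": 0,"hand": 0},{"tx": -0.94,"ty": 0.3,"tz": 0,"roll": 0,"hand": 0},{"tx": -0.94,"ty": 0.3,"tz": 0,"roll": 0,"hand": 0},{"tx": 0,"ty": 0,"tz": 0,"roll": 0,"hand": 0},{"tx": 0,"ty": 0,"tz": 0,"roll": 0,"hand": 0}])

```text
clock: 4.88
ee_pos: [0.4449, 0.0294, 0.2532]
ee_rot: [-0.0, 0.685, 0.728, 0.0]
wrist_force: [-0.2, -0.0, 0.3]
grip_width: 0.0852
finger_force: 0.0
```

```bash
python3 - <<'E'
exec(open('look.py').read()); save("w2",im)
for q in ("flat_1_mid","bay_1","kit_fixture","keeper_axis","keeper_bar"):
    for r in viewer.pinpoint("wrist",q)[:4]:
        u,v=r["uv"]; print(q,round(r["confidence"],2),r["uv"],X[min(int(v),479),min(int(u),639)])
E
```

```text
tcp [0.4449 0.0294 0.2532] tilt -1.0 psi 3.51 j6 0.0 t 4.875
flat_1_mid 0.75 [322.3, 190.1] [0.4439 0.0556 0.0212]
keeper_axis 0.92 [412.9, 101.9] [0.5242 0.143  0.0053]
keeper_bar 0.86 [507.0, 94.9] [0.5659 0.139  0.1061]
keeper_bar 0.16 [323.9, 190.7] [0.4449 0.0557 0.0216]
```

View pics/w2.png

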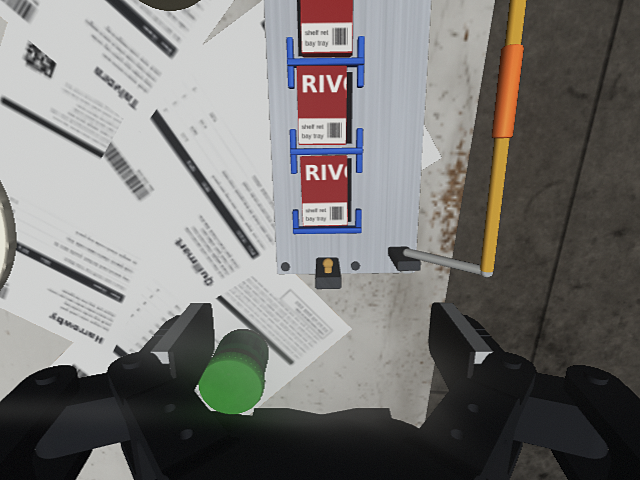

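The wrist view shows three flats at (323,190), (322,105), (327,25), the catch post at (327,268), and the keeper bar with its orange sleeve at (508,90).

```bash
python3 - <<'E'
from h import *
np.set_printoptions(precision=4,suppress=True)
z=np.load("wrist.npz"); X=z["X"]; im=z["im"].astype(int)
r,g,b=im[...,0],im[...,1],im[...,2]
def rep(n,m):
    L,k=cv2.connectedComponents(m.astype(np.uint8))
    for i in range(1,L):
        M=k==i
        if M.sum()<150: continue
        P=X[M]; q=cv2.minAreaRect((P[:,:2]*1000).astype(np.float32)); v,u=np.where(M)
        print(n,M.sum(),"px",u.mean().round(),v.mean().round(),"c",np.array(q[0]),"size",np.array(q[1]),q[2],"z",np.median(P[:,2]))
box=(X[...,0]>.37)&(X[...,0]<.65)
rep("blue",(b>r+60)&(b>g+40)&box&(X[...,2]>.012)&(X[...,2]<.021))
red=(r>g+60)&(r>b+60)
lab=(r>200)&(g>200)&(X[...,2]>.018)
m=cv2.morphologyEx(((red|lab)&(X[...,2]>.018)&(X[...,2]<.026)&box).astype(np.uint8),cv2.MORPH_CLOSE,np.ones((5,5)))
rep("flat",m>0)
rep("yel",(r>180)&(g>80)&(b<90)&(X[...,2]>.05)&box)
rep("plate",(abs(X[...,2]-.006)<.003)&box&(b>r+5))
E
```

```text
blue 791 px 326.0 56.0 c [439.3151 178.7585] size [69.2986 23.468 ] 4.164580821990967 z 0.01678654623588588
blue 887 px 326.0 150.0 c [445.5733  92.3862] size [69.2597 41.0212] 4.359821319580078 z 0.015821446865923076
blue 373 px 326.0 230.0 c [451.5202  14.6203] size [69.0148  5.8511] 3.8295936584472656 z 0.017132661579246478
flat 2379 px 325.0 24.0 c [442.712  158.0186] size [ 44.3134 119.7545] 5.22878885269165 z 0.021957746565361144
flat 3608 px 321.0 103.0 c [439.086  131.6817] size [44.3759 67.9867] 4.424735069274902 z 0.021932954881010065
flat 2997 px 323.0 189.0 c [445.673   59.2056] size [44.4883 77.5674] 4.747807502746582 z 0.02186814587950292
yel 1813 px 512.0 72.0 c [504.8174 147.2478] size [137.3209  84.9925] 6.0630388259887695 z 0.10626751776194576
yel 1300 px 496.0 204.0 c [512.4789  54.0424] size [133.7896 100.7836] 5.542858123779297 z 0.10496911971225686
plate 25994 px 357.0 136.0 c [465.6363  94.9354] size [148.8222 258.7859] 4.241776466369629 z 0.005375334694179495
```

>>> carry_out(plan=[{"tx": 0.62,"ty": 0.06,"tz": 0,"roll": -0.08,"hand": 0},{"tx": 0,"ty": 0,"tz": 1,"roll": 0,"hand": 0},{"tx": 0,"ty": 0,"tz": 1,"roll": 0,"hand": 0},{"tx": 0,"ty": 0,"tz": 1,"roll": 0,"hand": 0},{"tx": 0,"ty": 0,"tz": 1,"roll": 0,"hand": 0}], newtons=25)

```text
clock: 5.8
ee_pos: [0.4461, 0.0545, 0.0923]
ee_rot: [0.0, 0.68, 0.733, 0.0]
wrist_force: [0.5, -0.3, -0.7]
grip_width: 0.0855
finger_force: 0.0
```

>>> carry_out(plan=[{"tx": 0,"ty": 0,"tz": 0.6,"roll": 0,"hand": 0},{"tx": 0,"ty": 0,"tz": 0.5,"roll": 0,"hand": 0},{"tx": 0,"ty": 0,"tz": 0.4,"roll": 0,"hand": 0},{"tx": 0,"ty": 0,"tz": 0,"roll": 0,"hand": 0},{"tx": 0,"ty": 0,"tz": 0,"roll": 0,"hand": 0}])

```text
clock: 6.42
ee_pos: [0.4463, 0.0543, 0.0337]
ee_rot: [0.0, 0.68, 0.733, 0.0]
wrist_force: [-0.5, 0.4, -0.4]
grip_width: 0.0855
finger_force: 0.0
```

>>> carry_out(plan=[{"tx": 0,"ty": 0,"tz": 0,"roll": 0,"hand": 1},{"tx": 0,"ty": 0,"tz": 0,"roll": 0,"hand": 1},{"tx": 0,"ty": 0,"tz": 0,"roll": 0,"hand": 1},{"tx": 0,"ty": 0,"tz": 0,"roll": 0,"hand": 1},{"tx": 0,"ty": 0,"tz": 0,"roll": 0,"hand": 1}])

```text
clock: 7.05
ee_pos: [0.4463, 0.0541, 0.0339]
ee_rot: [0.0, 0.68, 0.733, 0.0]
wrist_force: [-2.1, 0.9, 6.6]
grip_width: 0.0443
finger_force: 24.8
```

>>> carry_out(plan=[{"tx": 0,"ty": 0,"tz": -0.5,"roll": 0,"hand": 1},{"tx": 0,"ty": 0,"tz": -1,"roll": 0,"hand": 1},{"tx": 0,"ty": 0,"tz": -1,"roll": 0,"hand": 1},{"tx": 0,"ty": 0,"tz": -1,"roll": 0,"hand": 1},{"tx": 0,"ty": 0,"tz": 0,"roll": 0,"hand": 1}])

```text
clock: 7.68
ee_pos: [0.4479, 0.0543, 0.1762]
ee_rot: [0.002, 0.681, 0.733, 0.002]
wrist_force: [0.4, 0.0, -1.4]
grip_width: 0.0443
finger_force: 26.5
```

>>> carry_out(plan=[{"tx": -0.817,"ty": -0.343,"tz": 0,"roll": 0,"hand": 1},{"tx": -0.817,"ty": -0.343,"tz": 0,"roll": 0,"hand": 1},{"tx": -0.817,"ty": -0.343,"tz": 0,"roll": 0,"hand": 1},{"tx": -0.817,"ty": -0.343,"tz": 0,"roll": 0,"hand": 1},{"tx": -0.817,"ty": -0.343,"tz": 0,"roll": 0,"hand": 1}])

```text
clock: 8.3
ee_pos: [0.3886, -0.1148, 0.1724]
ee_rot: [-0.001, 0.68, 0.733, -0.0]
wrist_force: [0.2, 0.9, 0.6]
grip_width: 0.0441
finger_force: 26.5
```

>>> carry_out(plan=[{"tx": -0.817,"ty": -0.343,"tz": 0,"roll": 0,"hand": 1},{"tx": -0.817,"ty": -0.343,"tz": 0,"roll": 0,"hand": 1},{"tx": -0.817,"ty": -0.343,"tz": 0,"roll": 0,"hand": 1},{"tx": -0.817,"ty": -0.343,"tz": 0,"roll": 0,"hand": 1},{"tx": -0.817,"ty": -0.343,"tz": 0,"roll": 0,"hand": 1}])

```text
clock: 8.93
ee_pos: [0.3324, -0.2827, 0.1724]
ee_rot: [-0.001, 0.681, 0.733, -0.0]
wrist_force: [0.2, -0.1, -0.6]
grip_width: 0.0445
finger_force: 26.5
```

>>> carry_out(plan=[{"tx": 0,"ty": 0,"tz": 0,"roll": 1,"hand": 1},{"tx": 0,"ty": 0,"tz": 0,"roll": 0,"hand": 1},{"tx": 0,"ty": 0,"tz": 0,"roll": 0,"hand": 1},{"tx": 0,"ty": 0,"tz": 0,"roll": 0,"hand": 1},{"tx": 0,"ty": 0,"tz": 0,"roll": 0,"hand": 1}])

```text
clock: 9.55
ee_pos: [0.3335, -0.2817, 0.1733]
ee_rot: [0.0, 0.733, 0.68, -0.0]
wrist_force: [0.8, 0.7, -0.1]
grip_width: 0.0442
finger_force: 26.5
```

```bash
python3 - <<'E'
exec(open('look.py').read()); save("w3",im)
m=(X[...,2]>.05)&(X[...,2]<.065)&(im.max(-1)<90)
P=X[m]; P=P[(abs(P[:,0]-.333)<.1)&(abs(P[:,1]+.282)<.12)]
q=cv2.minAreaRect((P[:,:2]*1000).astype(np.float32)); print(q)
print(to([.333,-.282,.05]))
E
```

```text
tcp [ 0.3335 -0.2817  0.1733] tilt -1.0 psi -4.27 j6 -0.63 t 9.55
((336.3935852050781, -256.3564453125), (196.64918518066406, 119.60955047607422), 84.7232666015625)
(array([-0.006, -0.011,  3.082]), np.float64(0.0))
```

View pics/w3.png

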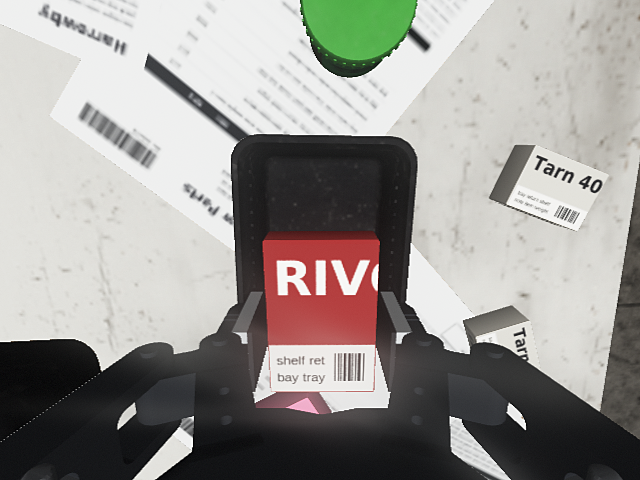

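The flat is held over the basket (basket rim 235-415, 140-300). I'll lower, release with a small opening, and retreat.

>>> carry_out(plan=[{"tx": 0,"ty": 0,"tz": 1,"roll": 0,"hand": 1},{"tx": 0,"ty": 0,"tz": 1,"roll": 0,"hand": 1},{"tx": 0,"ty": 0,"tz": 0.9,"roll": 0,"hand": 1},{"tx": 0,"ty": 0,"tz": 0,"roll": 0,"hand": 1},{"tx": 0,"ty": 0,"tz": 0,"roll": 0,"hand": 0.35}])

```text
clock: 10.22
ee_pos: [0.3339, -0.2824, 0.0582]
ee_rot: [0.0, 0.733, 0.68, 0.0]
wrist_force: [0.9, -0.3, -0.1]
grip_width: 0.0556
finger_force: 0.0
```

>>> carry_out(plan=[{"tx": 0,"ty": 0,"tz": 0,"roll": 0,"hand": 0.35},{"tx": 0,"ty": 0,"tz": 0,"roll": 0,"hand": 0.35},{"tx": 0,"ty": 0,"tz": 0,"roll": 0,"hand": 0.35},{"tx": 0,"ty": 0,"tz": -1,"roll": 0,"hand": 0.35},{"tx": 0,"ty": 0,"tz": -1,"roll": 0,"hand": 0}])

```text
clock: 10.85
ee_pos: [0.333, -0.2817, 0.1382]
ee_rot: [-0.001, 0.733, 0.68, -0.0]
wrist_force: [1.3, -1.0, -0.5]
grip_width: 0.0721
finger_force: 0.0
```

>>> carry_out(plan=[{"tx": 0,"ty": 0,"tz": -1,"roll": 0,"hand": 0},{"tx": 0,"ty": 0,"tz": 0,"roll": -1,"hand": 0},{"tx": 0,"ty": 0,"tz": 0,"roll": 0,"hand": 0},{"tx": 0,"ty": 0,"tz": 0,"roll": 0,"hand": 0},{"tx": 0,"ty": 0,"tz": 0,"roll": 0,"hand": 0}])

```text
clock: 11.48
ee_pos: [0.3331, -0.2817, 0.1768]
ee_rot: [-0.001, 0.681, 0.732, -0.0]
wrist_force: [0.8, 0.4, -0.5]
grip_width: 0.0851
finger_force: 0.0
```

```bash
python3 - <<'E'
exec(open('look.py').read())
print(to([.439,.1313,.175],4.2),to([.435,.209,.175],4.2))
m=(X[...,2]<.055)&(abs(X[...,0]-.333)<.045)&(abs(X[...,1]+.25)<.03)&(im[...,0]>im[...,1]+60); print("red in basket",m.sum(),np.median(X[m],0) if m.sum() else 0)
E
```

```text
tcp [ 0.3331 -0.2817  0.1768] tilt -1.0 psi 4.14 j6 -0.78 t 11.475
(array([10.105,  3.397,  0.05 ]), np.float64(-0.004)) (array([12.049,  3.44 ,  0.052]), np.float64(-0.004))
red in basket 2283 [ 0.3338 -0.2635  0.0183]
```

>>> carry_out(plan=[{"tx": 0.919,"ty": 0.309,"tz": 0,"roll": 0,"hand": 0},{"tx": 0.919,"ty": 0.309,"tz": 0,"roll": 0,"hand": 0},{"tx": 0.919,"ty": 0.309,"tz": 0,"roll": 0,"hand": 0},{"tx": 0.919,"ty": 0.309,"tz": 0,"roll": 0,"hand": 0},{"tx": 0.919,"ty": 0.309,"tz": 0,"roll": 0,"hand": 0}])

```text
clock: 12.15
ee_pos: [0.3815, -0.0929, 0.1771]
ee_rot: [-0.0, 0.681, 0.732, -0.0]
wrist_force: [1.6, -0.8, -0.4]
grip_width: 0.0855
finger_force: 0.0
```

>>> carry_out(plan=[{"tx": 0.919,"ty": 0.309,"tz": 0,"roll": 0,"hand": 0},{"tx": 0.919,"ty": 0.309,"tz": 0,"roll": 0,"hand": 0},{"tx": 0.919,"ty": 0.309,"tz": 0,"roll": 0,"hand": 0},{"tx": 0.919,"ty": 0.309,"tz": 0,"roll": 0,"hand": 0},{"tx": 0.919,"ty": 0.309,"tz": 0,"roll": 0,"hand": 0}])

```text
clock: 12.78
ee_pos: [0.4295, 0.0951, 0.177]
ee_rot: [-0.0, 0.681, 0.733, -0.0]
wrist_force: [0.1, -0.9, 0.9]
grip_width: 0.0856
finger_force: 0.0
```

>>> carry_out(plan=[{"tx": 0.919,"ty": 0.309,"tz": 0,"roll": 0,"hand": 0},{"tx": 0,"ty": 0,"tz": 0,"roll": 0,"hand": 0},{"tx": 0,"ty": 0,"tz": 1,"roll": 0,"hand": 0},{"tx": 0,"ty": 0,"tz": 1,"roll": 0,"hand": 0},{"tx": 0,"ty": 0,"tz": 0,"roll": 0,"hand": 0}])

```text
clock: 13.4
ee_pos: [0.4366, 0.13, 0.0951]
ee_rot: [-0.002, 0.681, 0.732, -0.003]
wrist_force: [-0.1, -0.9, 0.2]
grip_width: 0.0852
finger_force: 0.0
```

```bash
python3 - <<'E'
exec(open('look.py').read())
print(to([.439,.1313,.0335],4.2))
E
```

```text
tcp [0.4366 0.13   0.0951] tilt -1.0 psi 4.19 j6 0.21 t 13.4
(array([0.021, 0.035, 1.58 ]), np.float64(-0.001))
```

>>> carry_out(plan=[{"tx": 0,"ty": 0,"tz": 0.7,"roll": 0,"hand": 0},{"tx": 0,"ty": 0,"tz": 0.5,"roll": 0,"hand": 0},{"tx": 0,"ty": 0,"tz": 0.35,"roll": 0,"hand": 0},{"tx": 0,"ty": 0,"tz": 0,"roll": 0,"hand": 0},{"tx": 0,"ty": 0,"tz": 0,"roll": 0,"hand": 1}])

```text
clock: 14.08
ee_pos: [0.4397, 0.1314, 0.0361]
ee_rot: [0.0, 0.68, 0.733, 0.001]
wrist_force: [0.3, -0.8, 0.0]
grip_width: 0.0694
finger_force: 0.0
```

>>> carry_out(plan=[{"tx": 0,"ty": 0,"tz": 0,"roll": 0,"hand": 1},{"tx": 0,"ty": 0,"tz": 0,"roll": 0,"hand": 1},{"tx": 0,"ty": 0,"tz": 0,"roll": 0,"hand": 1},{"tx": 0,"ty": 0,"tz": 0,"roll": 0,"hand": 1},{"tx": 0,"ty": 0,"tz": -0.5,"roll": 0,"hand": 1}])

```text
clock: 14.7
ee_pos: [0.4383, 0.1311, 0.0551]
ee_rot: [-0.0, 0.68, 0.733, -0.001]
wrist_force: [-0.1, -0.2, -0.0]
grip_width: 0.0442
finger_force: 26.5
```

>>> carry_out(plan=[{"tx": 0,"ty": 0,"tz": -1,"roll": 0,"hand": 1},{"tx": 0,"ty": 0,"tz": -1,"roll": 0,"hand": 1},{"tx": 0,"ty": 0,"tz": -1,"roll": 0,"hand": 1},{"tx": 0,"ty": 0,"tz": 0,"roll": 0,"hand": 1},{"tx": -0.919,"ty": -0.309,"tz": 0,"roll": 0,"hand": 1}])

```text
clock: 15.32
ee_pos: [0.4302, 0.0945, 0.1756]
ee_rot: [0.001, 0.68, 0.734, 0.001]
wrist_force: [-0.0, -0.5, -1.0]
grip_width: 0.0442
finger_force: 26.5
```

>>> carry_out(plan=[{"tx": -0.919,"ty": -0.309,"tz": 0,"roll": 0,"hand": 1},{"tx": -0.919,"ty": -0.309,"tz": 0,"roll": 0,"hand": 1},{"tx": -0.919,"ty": -0.309,"tz": 0,"roll": 0,"hand": 1},{"tx": -0.919,"ty": -0.309,"tz": 0,"roll": 0,"hand": 1},{"tx": -0.919,"ty": -0.309,"tz": 0,"roll": 0,"hand": 1}])

```text
clock: 15.95
ee_pos: [0.3804, -0.0951, 0.1746]
ee_rot: [-0.0, 0.68, 0.733, -0.0]
wrist_force: [0.2, -0.3, 0.8]
grip_width: 0.0438
finger_force: 26.5
```

>>> carry_out(plan=[{"tx": -0.919,"ty": -0.309,"tz": 0,"roll": 0,"hand": 1},{"tx": -0.919,"ty": -0.309,"tz": 0,"roll": 0,"hand": 1},{"tx": -0.919,"ty": -0.309,"tz": 0,"roll": 0,"hand": 1},{"tx": -0.919,"ty": -0.309,"tz": 0,"roll": 0,"hand": 1},{"tx": -0.919,"ty": -0.309,"tz": 0,"roll": 0,"hand": 1}])

```text
clock: 16.58
ee_pos: [0.3324, -0.2828, 0.1745]
ee_rot: [-0.001, 0.681, 0.733, 0.0]
wrist_force: [0.7, 0.6, 0.0]
grip_width: 0.044
finger_force: 26.5
```

>>> carry_out(plan=[{"tx": 0,"ty": 0,"tz": 0,"roll": 1,"hand": 1},{"tx": 0,"ty": 0,"tz": 0,"roll": 0,"hand": 1},{"tx": 0,"ty": 0,"tz": 0,"roll": 0,"hand": 1},{"tx": 0,"ty": 0,"tz": 0,"roll": 0,"hand": 1},{"tx": 0,"ty": 0,"tz": 0,"roll": 0,"hand": 1}])

```text
clock: 17.2
ee_pos: [0.3335, -0.2817, 0.1753]
ee_rot: [0.0, 0.733, 0.68, -0.0]
wrist_force: [-0.4, -0.3, -0.5]
grip_width: 0.0444
finger_force: 26.5
```

```bash
python3 - <<'E'
exec(open('look.py').read())
print(to([.333,-.282,.07]))
E
```

```text
tcp [ 0.3335 -0.2817  0.1753] tilt -1.0 psi -4.26 j6 -0.63 t 17.2
(array([-0.007, -0.011,  2.633]), np.float64(0.0))
```

>>> carry_out(plan=[{"tx": 0,"ty": 0,"tz": 1,"roll": 0,"hand": 1},{"tx": 0,"ty": 0,"tz": 1,"roll": 0,"hand": 1},{"tx": 0,"ty": 0,"tz": 0.65,"roll": 0,"hand": 1},{"tx": 0,"ty": 0,"tz": 0,"roll": 0,"hand": 1},{"tx": 0,"ty": 0,"tz": 0,"roll": 0,"hand": 0.35}])

```text
clock: 17.88
ee_pos: [0.3338, -0.2823, 0.0701]
ee_rot: [0.0, 0.733, 0.68, 0.0]
wrist_force: [0.0, 0.3, 0.1]
grip_width: 0.0558
finger_force: 0.0
```

>>> carry_out(plan=[{"tx": 0,"ty": 0,"tz": 0,"roll": 0,"hand": 0.35},{"tx": 0,"ty": 0,"tz": 0,"roll": 0,"hand": 0.35},{"tx": 0,"ty": 0,"tz": 0,"roll": 0,"hand": 0.35},{"tx": 0,"ty": 0,"tz": -1,"roll": 0,"hand": 0.35},{"tx": 0,"ty": 0,"tz": -1,"roll": 0,"hand": 0}])

```text
clock: 18.5
ee_pos: [0.333, -0.2817, 0.1501]
ee_rot: [-0.001, 0.733, 0.68, -0.0]
wrist_force: [0.4, 0.0, -0.2]
grip_width: 0.0719
finger_force: 0.0
```

>>> carry_out(plan=[{"tx": 0,"ty": 0,"tz": -0.65,"roll": 0,"hand": 0},{"tx": 0,"ty": 0,"tz": 0,"roll": -1,"hand": 0},{"tx": 0,"ty": 0,"tz": 0,"roll": 0,"hand": 0},{"tx": 0.927,"ty": 0.266,"tz": 0,"roll": 0,"hand": 0},{"tx": 0.927,"ty": 0.266,"tz": 0,"roll": 0,"hand": 0}])

```text
clock: 19.12
ee_pos: [0.3488, -0.2056, 0.1749]
ee_rot: [-0.0, 0.682, 0.731, -0.0]
wrist_force: [-0.3, 0.7, -0.3]
grip_width: 0.0852
finger_force: 0.0
```

>>> carry_out(plan=[{"tx": 0.927,"ty": 0.266,"tz": 0,"roll": 0,"hand": 0},{"tx": 0.927,"ty": 0.266,"tz": 0,"roll": 0,"hand": 0},{"tx": 0.927,"ty": 0.266,"tz": 0,"roll": 0,"hand": 0},{"tx": 0.927,"ty": 0.266,"tz": 0,"roll": 0,"hand": 0},{"tx": 0.927,"ty": 0.266,"tz": 0,"roll": 0,"hand": 0}])

```text
clock: 19.75
ee_pos: [0.3882, -0.0164, 0.175]
ee_rot: [-0.0, 0.682, 0.731, -0.0]
wrist_force: [1.2, -0.1, 0.9]
grip_width: 0.0857
finger_force: 0.0
```

```bash
python3 - <<'E'
exec(open('look.py').read())
m=(X[...,2]>.019)&(X[...,2]<.026)&(im[...,0]>im[...,1].astype(int)+60)&(X[...,0]>.39); P=X[m]; print(m.sum(),cv2.minAreaRect((P[:,:2]*1000).astype(np.float32)))
print(to([.435,.209,.175],4.2))
E
```

```text
tcp [ 0.3882 -0.0164  0.175 ] tilt -1.0 psi 4.02 j6 -0.12 t 19.75
0 ((0.0, 0.0), (0.0, 0.0), 0.0)
(array([5.466, 1.554, 0.011]), np.float64(-0.024))
```

>>> carry_out(plan=[{"tx": 0.91,"ty": 0.26,"tz": 0,"roll": 0,"hand": 0},{"tx": 0.91,"ty": 0.26,"tz": 0,"roll": 0,"hand": 0},{"tx": 0.91,"ty": 0.26,"tz": 0,"roll": -0.02,"hand": 0},{"tx": 0,"ty": 0,"tz": 0,"roll": 0,"hand": 0},{"tx": 0,"ty": 0,"tz": 0,"roll": 0,"hand": 0}])

```text
clock: 20.42
ee_pos: [0.4108, 0.0932, 0.1748]
ee_rot: [-0.0, 0.68, 0.733, -0.001]
wrist_force: [-0.3, 0.3, -1.1]
grip_width: 0.0856
finger_force: 0.0
```

```bash
python3 - <<'E'
exec(open('look.py').read())
m=(X[...,2]>.019)&(X[...,2]<.026)&(im[...,0]>im[...,1].astype(int)+60)&(X[...,0]>.39); P=X[m]; print(m.sum(),cv2.minAreaRect((P[:,:2]*1000).astype(np.float32)))
print(to([.435,.209,.175],4.2))
E
```

```text
tcp [0.4108 0.0932 0.1748] tilt -1.0 psi 4.35 j6 0.14 t 20.425
3834 ((437.9914245605469, 209.52996826171875), (44.58384704589844, 68.26783752441406), 4.976722240447998)
(array([ 2.849,  0.814, -0.004]), np.float64(0.014))
```

>>> carry_out(plan=[{"tx": 0.95,"ty": 0.295,"tz": 0,"roll": 0,"hand": 0},{"tx": 0.95,"ty": 0.295,"tz": 0,"roll": 0,"hand": 0},{"tx": 0.95,"ty": 0.295,"tz": 0,"roll": 0,"hand": 0},{"tx": 0,"ty": 0,"tz": 0,"roll": 0,"hand": 0},{"tx": 0,"ty": 0,"tz": 1,"roll": 0,"hand": 0}])

```text
clock: 21.1
ee_pos: [0.4398, 0.2098, 0.1368]
ee_rot: [0.001, 0.68, 0.733, 0.002]
wrist_force: [0.9, -0.3, 0.3]
grip_width: 0.0854
finger_force: 0.0
```

>>> carry_out(plan=[{"tx": 0,"ty": 0,"tz": 1,"roll": 0,"hand": 0},{"tx": 0,"ty": 0,"tz": 0.7,"roll": 0,"hand": 0},{"tx": 0,"ty": 0,"tz": 0.5,"roll": 0,"hand": 0},{"tx": 0,"ty": 0,"tz": 0.32,"roll": 0,"hand": 0},{"tx": 0,"ty": 0,"tz": 0,"roll": 0,"hand": 0}])

```text
clock: 21.72
ee_pos: [0.4375, 0.2089, 0.034]
ee_rot: [-0.0, 0.68, 0.733, -0.001]
wrist_force: [0.4, -0.4, 0.4]
grip_width: 0.0854
finger_force: 0.0
```

>>> carry_out(plan=[{"tx": 0,"ty": 0,"tz": 0,"roll": 0,"hand": 1},{"tx": 0,"ty": 0,"tz": 0,"roll": 0,"hand": 1},{"tx": 0,"ty": 0,"tz": 0,"roll": 0,"hand": 1},{"tx": 0,"ty": 0,"tz": 0,"roll": 0,"hand": 1},{"tx": 0,"ty": 0,"tz": -0.5,"roll": 0,"hand": 1}])

```text
clock: 22.35
ee_pos: [0.4373, 0.2097, 0.0543]
ee_rot: [-0.0, 0.679, 0.734, -0.001]
wrist_force: [0.2, -0.7, 0.6]
grip_width: 0.0443
finger_force: 26.3
```

>>> carry_out(plan=[{"tx": 0,"ty": 0,"tz": -1,"roll": 0,"hand": 1},{"tx": 0,"ty": 0,"tz": -1,"roll": 0,"hand": 1},{"tx": 0,"ty": 0,"tz": -1,"roll": 0,"hand": 1},{"tx": 0,"ty": 0,"tz": 0,"roll": 0,"hand": 1},{"tx": 0,"ty": 0,"tz": 0,"roll": 0,"hand": 1}])

```text
clock: 22.98
ee_pos: [0.4377, 0.2099, 0.1743]
ee_rot: [0.0, 0.679, 0.734, 0.0]
wrist_force: [0.1, -0.1, -0.7]
grip_width: 0.0444
finger_force: 26.4
```

>>> carry_out(plan=[{"tx": -0.928,"ty": -0.271,"tz": 0,"roll": 0,"hand": 1},{"tx": -0.928,"ty": -0.271,"tz": 0,"roll": 0,"hand": 1},{"tx": -0.928,"ty": -0.271,"tz": 0,"roll": 0,"hand": 1},{"tx": -0.928,"ty": -0.271,"tz": 0,"roll": 0,"hand": 1},{"tx": -0.928,"ty": -0.271,"tz": 0,"roll": 0,"hand": 1}])

```text
clock: 23.6
ee_pos: [0.3969, 0.0196, 0.1733]
ee_rot: [-0.001, 0.679, 0.734, -0.001]
wrist_force: [0.7, -0.1, -0.2]
grip_width: 0.044
finger_force: 26.3
```

>>> carry_out(plan=[{"tx": -0.928,"ty": -0.271,"tz": 0,"roll": 0,"hand": 1},{"tx": -0.928,"ty": -0.271,"tz": 0,"roll": 0,"hand": 1},{"tx": -0.928,"ty": -0.271,"tz": 0,"roll": 0,"hand": 1},{"tx": -0.928,"ty": -0.271,"tz": 0,"roll": 0,"hand": 1},{"tx": -0.928,"ty": -0.271,"tz": 0,"roll": 0,"hand": 1}])

```text
clock: 24.22
ee_pos: [0.3573, -0.1693, 0.1733]
ee_rot: [-0.001, 0.679, 0.734, -0.0]
wrist_force: [1.1, 0.0, 0.2]
grip_width: 0.0441
finger_force: 26.3
```

>>> carry_out(plan=[{"tx": -0.928,"ty": -0.271,"tz": 0,"roll": 0,"hand": 1},{"tx": -0.928,"ty": -0.271,"tz": 0,"roll": 0,"hand": 1},{"tx": -0.928,"ty": -0.271,"tz": 0,"roll": 0,"hand": 1},{"tx": 0,"ty": 0,"tz": 0,"roll": 1,"hand": 1},{"tx": 0,"ty": 0,"tz": 0,"roll": 0,"hand": 1}])

```text
clock: 24.85
ee_pos: [0.3337, -0.2817, 0.1732]
ee_rot: [-0.001, 0.733, 0.681, -0.0]
wrist_force: [-0.1, 0.3, -1.1]
grip_width: 0.044
finger_force: 26.3
```

```bash
python3 - <<'E'
exec(open('look.py').read()); print(to([.333,-.282,.085],-4.8), telemetry.get_obs()["grip_width"])
m=(X[...,2]<.055)&(abs(X[...,0]-.333)<.045)&(abs(X[...,1]+.235)<.02)&(im[...,0]>im[...,1].astype(int)+60); print("red in basket",m.sum(),np.median(X[m],0) if m.sum() else 0)
E
```

```text
tcp [ 0.3337 -0.2817  0.1732] tilt -1.0 psi -4.19 j6 -0.63 t 24.85
(array([-0.018, -0.018,  2.211]), np.float64(0.09)) 0.04444104927108924
red in basket 682 [ 0.3334 -0.251   0.0342]
```

>>> carry_out(plan=[{"tx": 0,"ty": 0,"tz": 1,"roll": 0,"hand": 1},{"tx": 0,"ty": 0,"tz": 1,"roll": 0,"hand": 1},{"tx": 0,"ty": 0,"tz": 0.45,"roll": 0,"hand": 1},{"tx": 0,"ty": 0,"tz": 0,"roll": 0,"hand": 1},{"tx": 0,"ty": 0,"tz": 0,"roll": 0,"hand": 0.35}])

```text
clock: 25.52
ee_pos: [0.335, -0.2819, 0.077]
ee_rot: [0.0, 0.732, 0.682, 0.0]
wrist_force: [-0.6, 0.4, -0.3]
grip_width: 0.0554
finger_force: 0.0
```

>>> carry_out(plan=[{"tx": 0,"ty": 0,"tz": 0,"roll": 0,"hand": 0.35},{"tx": 0,"ty": 0,"tz": 0,"roll": 0,"hand": 0.35},{"tx": 0,"ty": 0,"tz": 0,"roll": 0,"hand": 0.35},{"tx": 0,"ty": 0,"tz": -1,"roll": 0,"hand": 0.35},{"tx": 0,"ty": 0,"tz": -1,"roll": 0,"hand": 0}])

```text
clock: 26.15
ee_pos: [0.3342, -0.2817, 0.1573]
ee_rot: [-0.001, 0.732, 0.681, -0.0]
wrist_force: [0.3, -0.3, -0.1]
grip_width: 0.0715
finger_force: 0.0
```

>>> carry_out(plan=[{"tx": 0,"ty": 0,"tz": -1,"roll": 0,"hand": 0},{"tx": -1,"ty": 0.9,"tz": -0.5,"roll": 0,"hand": 0},{"tx": -1,"ty": 0.9,"tz": 0,"roll": 0,"hand": 0},{"tx": -1,"ty": 0.9,"tz": 0,"roll": 0,"hand": 0},{"tx": 0,"ty": 0,"tz": 0,"roll": 0,"hand": 0}])

```text
clock: 26.78
ee_pos: [0.4354, -0.4121, 0.2163]
ee_rot: [0.001, 0.733, 0.681, 0.0]
wrist_force: [-1.1, 0.5, 0.0]
grip_width: 0.0853
finger_force: 0.0
```

```bash
cat > cart.py <<'E'
def cartons():
    g=im.astype(int); m=(X[...,2]>.022)&(X[...,2]<.037)&(X[...,0]>.2)&(X[...,0]<.7)&(g.max(-1)-g.min(-1)<40)&(g.max(-1)>60)
    L,k=cv2.connectedComponents(m.astype(np.uint8))
    for i in range(1,L):
        M=k==i
        if M.sum()<300: continue
        P=X[M]; q=cv2.minAreaRect((P[:,:2]*1000).astype(np.float32)); v,u=np.where(M)
        print(M.sum(),"px",u.mean().round(),v.mean().round(),q,"z",np.median(P[:,2]))
E
python3 - <<'E'
exec(open('look.py').read()); exec(open('cart.py').read()); save("w4",im); cartons()
m=(X[...,2]<.065)&(abs(X[...,0]-.333)<.06)&(abs(X[...,1]+.282)<.08)&(im[...,0]>im[...,1].astype(int)+60); print("red in basket",m.sum(),np.median(X[m],0) if m.sum() else 0)
E
```

```text
tcp [ 0.4354 -0.4121  0.2163] tilt -1.0 psi -4.22 j6 -0.69 t 26.775
4104 px 400.0 27.0 ((506.65264892578125, -258.10986328125), (45.47201156616211, 60.13123321533203), 66.35407257080078) z 0.029730293256962803
3484 px 373.0 203.0 ((482.2522888183594, -396.4224853515625), (45.047508239746094, 60.47246551513672), 14.977141380310059) z 0.029651621004134883
red in basket 3896 [ 0.3369 -0.275   0.0506]
```

View pics/w4.png

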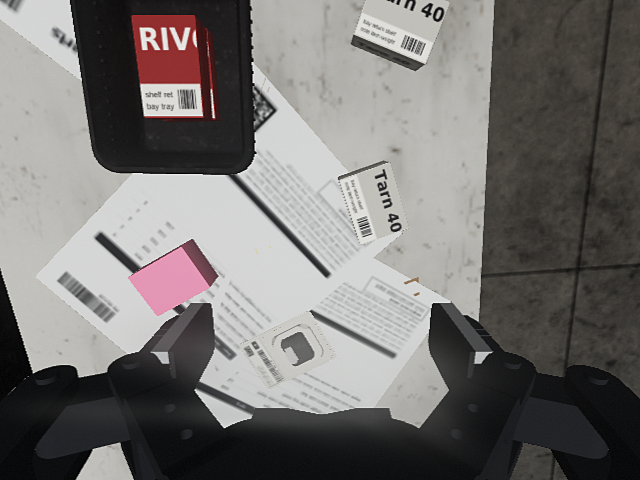

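The picture shows two cartons (375,203), (400,30), the pink look-alike (172,278), a flat sticker (290,348), and the flats stacked in the basket. Now I grip carton A.

>>> carry_out(plan=[{"tx": 0,"ty": 0,"tz": 0,"roll": -1,"hand": 0},{"tx": 0,"ty": 0,"tz": 0,"roll": -1,"hand": 0},{"tx": 0,"ty": 0,"tz": 0,"roll": -0.235,"hand": 0},{"tx": 0.04,"ty": 0.62,"tz": 1,"roll": 0,"hand": 0},{"tx": 0.035,"ty": 0.615,"tz": 1,"roll": 0,"hand": 0}])

```text
clock: 27.45
ee_pos: [0.4808, -0.3936, 0.1364]
ee_rot: [0.001, 0.61, 0.793, -0.0]
wrist_force: [0.5, -0.5, 0.6]
grip_width: 0.0851
finger_force: 0.0
```

>>> carry_out(plan=[{"tx": 0,"ty": 0,"tz": 0.6,"roll": 0,"hand": 0},{"tx": 0,"ty": 0,"tz": 0,"roll": 0,"hand": 0},{"tx": 0,"ty": 0,"tz": 0,"roll": 0,"hand": 0},{"tx": 0,"ty": 0,"tz": 0,"roll": 0,"hand": 0},{"tx": 0,"ty": 0,"tz": 0,"roll": 0,"hand": 0}])

```text
clock: 28.08
ee_pos: [0.4808, -0.3943, 0.1136]
ee_rot: [0.001, 0.609, 0.793, -0.0]
wrist_force: [-0.3, -0.3, 0.4]
grip_width: 0.0854
finger_force: 0.0
```

```bash
python3 - <<'E'
from h import *
print(to([.4823,-.3964,.028],15))
E
```

```text
(array([-0.057,  0.022,  2.14 ]), np.float64(-0.001))
```

>>> carry_out(plan=[{"tx": -0.057,"ty": 0.022,"tz": 0.9,"roll": 0,"hand": 0},{"tx": 0,"ty": 0,"tz": 0.8,"roll": 0,"hand": 0},{"tx": 0,"ty": 0,"tz": 0.44,"roll": 0,"hand": 0},{"tx": 0,"ty": 0,"tz": 0,"roll": 0,"hand": 0},{"tx": 0,"ty": 0,"tz": 0,"roll": 0,"hand": 1}], newtons=30)

```text
clock: 28.7
ee_pos: [0.4826, -0.3964, 0.028]
ee_rot: [0.001, 0.609, 0.793, -0.0]
wrist_force: [0.6, 0.1, 0.2]
grip_width: 0.0698
finger_force: 0.0
```

>>> carry_out(plan=[{"tx": 0,"ty": 0,"tz": 0,"roll": 0,"hand": 1},{"tx": 0,"ty": 0,"tz": 0,"roll": 0,"hand": 1},{"tx": 0,"ty": 0,"tz": 0,"roll": 0,"hand": 1},{"tx": 0,"ty": 0,"tz": 0,"roll": 0,"hand": 1},{"tx": 0,"ty": 0,"tz": -0.5,"roll": 0,"hand": 1}])

```text
clock: 29.32
ee_pos: [0.4811, -0.3952, 0.0467]
ee_rot: [-0.001, 0.609, 0.794, 0.0]
wrist_force: [-0.3, -0.4, -1.4]
grip_width: 0.0449
finger_force: 31.0
```

>>> carry_out(plan=[{"tx": 0,"ty": 0,"tz": -1,"roll": 0,"hand": 1},{"tx": 0,"ty": 0,"tz": -1,"roll": 0,"hand": 1},{"tx": 0,"ty": 0,"tz": -1,"roll": 0,"hand": 1},{"tx": 0,"ty": 0,"tz": 0,"roll": 1,"hand": 1},{"tx": 0,"ty": 0,"tz": 0,"roll": 0.257,"hand": 1}])

```text
clock: 29.95
ee_pos: [0.4822, -0.396, 0.1691]
ee_rot: [0.001, 0.682, 0.732, 0.0]
wrist_force: [0.1, 0.7, -1.4]
grip_width: 0.0447
finger_force: 31.1
```

```bash
python3 - <<'E'
from h import *
print(to([.4487,.0535,.17],4.2), pose()[1], telemetry.get_obs()["grip_width"])
E
```

```text
(array([11.269, -0.012, -0.04 ]), np.float64(-0.016)) [ 0.48218762 -0.39599829  0.16911018] 0.04471902635821427
```

>>> carry_out(plan=[{"tx": 0.939,"ty": 0,"tz": 0,"roll": 0,"hand": 1},{"tx": 0.939,"ty": 0,"tz": 0,"roll": 0,"hand": 1},{"tx": 0.939,"ty": 0,"tz": 0,"roll": 0,"hand": 1},{"tx": 0.939,"ty": 0,"tz": 0,"roll": 0,"hand": 1},{"tx": 0.939,"ty": 0,"tz": 0,"roll": 0,"hand": 1}])

```text
clock: 30.58
ee_pos: [0.4679, -0.2074, 0.1681]
ee_rot: [0.001, 0.681, 0.733, 0.0]
wrist_force: [1.1, -0.2, -0.7]
grip_width: 0.0448
finger_force: 31.1
```

>>> carry_out(plan=[{"tx": 0.939,"ty": 0,"tz": 0,"roll": 0,"hand": 1},{"tx": 0.939,"ty": 0,"tz": 0,"roll": 0,"hand": 1},{"tx": 0.939,"ty": 0,"tz": 0,"roll": 0,"hand": 1},{"tx": 0.939,"ty": 0,"tz": 0,"roll": 0,"hand": 1},{"tx": 0.939,"ty": 0,"tz": 0,"roll": 0,"hand": 1}])

```text
clock: 31.2
ee_pos: [0.4542, -0.0201, 0.1681]
ee_rot: [0.001, 0.681, 0.733, 0.0]
wrist_force: [0.9, 0.9, -1.0]
grip_width: 0.0448
finger_force: 31.1
```

>>> carry_out(plan=[{"tx": 0.939,"ty": 0,"tz": 0,"roll": 0,"hand": 1},{"tx": 0.939,"ty": 0,"tz": 0,"roll": 0,"hand": 1},{"tx": 0,"ty": 0,"tz": 0,"roll": 0,"hand": 1},{"tx": 0,"ty": 0,"tz": 0,"roll": 0,"hand": 1},{"tx": 0,"ty": 0,"tz": 0,"roll": 0,"hand": 1}])

```text
clock: 31.82
ee_pos: [0.4489, 0.0529, 0.1672]
ee_rot: [0.0, 0.681, 0.732, 0.0]
wrist_force: [0.4, 0.1, -0.1]
grip_width: 0.045
finger_force: 31.1
```

```bash
python3 - <<'E'
exec(open('look.py').read()); print(to([.4487,.0535,.034],4.2),o["grip_width"])
m=(X[...,2]>.14)&(X[...,2]<.18)&(abs(X[...,0]-p[0])<.025)&(abs(X[...,1]-p[1])<.05)&(im.min(-1)>60);P=X[m]; print(m.sum(),cv2.minAreaRect((P[:,:2]*1000).astype(np.float32)),np.percentile(P[:,2],[5,50,95])); save("w5",im)
E
```

```text
tcp [0.4489 0.0529 0.1672] tilt -1.0 psi 4.17 j6 0.04 t 31.825
(array([ 0.016, -0.003,  3.328]), np.float64(-0.005)) 0.044961902588632766
20196 ((449.71807861328125, 53.02745819091797), (50.13267135620117, 61.09498977661133), 4.1889801025390625) [0.1539 0.1688 0.1699]
```

View pics/w5.png

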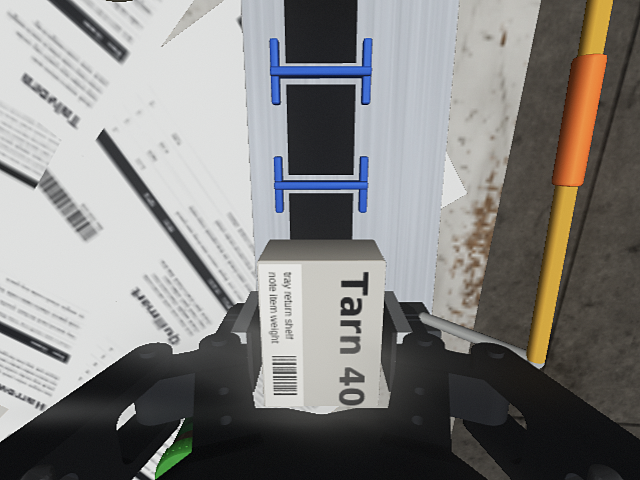

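The carton is held square at (320,325) above bay 1, with the empty bays visible above. I lower it.

>>> carry_out(plan=[{"tx": 0,"ty": 0,"tz": 1,"roll": 0,"hand": 1},{"tx": 0,"ty": 0,"tz": 1,"roll": 0,"hand": 1},{"tx": 0,"ty": 0,"tz": 0.6,"roll": 0,"hand": 1},{"tx": 0,"ty": 0,"tz": 0.3,"roll": 0,"hand": 1},{"tx": 0,"ty": 0,"tz": 0,"roll": 0,"hand": 1}])

```text
clock: 32.5
ee_pos: [0.4486, 0.0532, 0.0506]
ee_rot: [-0.0, 0.681, 0.732, -0.0]
wrist_force: [-0.0, 0.0, -1.3]
grip_width: 0.0448
finger_force: 31.0
```

>>> carry_out(plan=[{"tx": 0,"ty": 0,"tz": 0.2,"roll": 0,"hand": 1},{"tx": 0,"ty": 0,"tz": 0.15,"roll": 0,"hand": 1},{"tx": 0,"ty": 0,"tz": 0.1,"roll": 0,"hand": 1},{"tx": 0,"ty": 0,"tz": 0,"roll": 0,"hand": 1},{"tx": 0,"ty": 0,"tz": 0,"roll": 0,"hand": 1}])

```text
clock: 33.12
ee_pos: [0.449, 0.0537, 0.0335]
ee_rot: [0.0, 0.681, 0.733, 0.0]
wrist_force: [-2.3, 0.1, 8.4]
grip_width: 0.0445
finger_force: 33.1
```

>>> carry_out(plan=[{"tx": 0,"ty": 0,"tz": 0,"roll": 0,"hand": 0.25},{"tx": 0,"ty": 0,"tz": 0,"roll": 0,"hand": 0.25},{"tx": 0,"ty": 0,"tz": 0,"roll": 0,"hand": 0.25},{"tx": 0,"ty": 0,"tz": 0,"roll": 0,"hand": 0.25},{"tx": 0,"ty": 0,"tz": -1,"roll": 0,"hand": 0.25}])

```text
clock: 33.75
ee_pos: [0.4468, 0.0534, 0.0714]
ee_rot: [-0.002, 0.681, 0.733, -0.002]
wrist_force: [0.2, 0.3, 0.7]
grip_width: 0.0641
finger_force: 0.0
```

>>> carry_out(plan=[{"tx": 0,"ty": 0,"tz": -1,"roll": 0,"hand": 0.25},{"tx": 0,"ty": 0,"tz": -1,"roll": 0,"hand": 0},{"tx": 0,"ty": 0,"tz": -0.5,"roll": 0,"hand": 0},{"tx": 0,"ty": 0,"tz": 0,"roll": 0,"hand": 0},{"tx": -0.876,"ty": 0.096,"tz": 0,"roll": 0,"hand": 0}])

```text
clock: 34.38
ee_pos: [0.4547, 0.0197, 0.1722]
ee_rot: [-0.0, 0.68, 0.734, -0.0]
wrist_force: [0.3, -0.3, -0.1]
grip_width: 0.0853
finger_force: 0.0
```

>>> carry_out(plan=[{"tx": -0.876,"ty": 0.096,"tz": 0,"roll": 0,"hand": 0},{"tx": -0.876,"ty": 0.096,"tz": 0,"roll": 0,"hand": 0},{"tx": -0.876,"ty": 0.096,"tz": 0,"roll": 0,"hand": 0},{"tx": 0,"ty": 0,"tz": 0,"roll": 0,"hand": 0},{"tx": 0,"ty": 0,"tz": 0,"roll": 0,"hand": 0}])

```text
clock: 35.0
ee_pos: [0.4736, -0.0846, 0.1718]
ee_rot: [-0.001, 0.681, 0.732, -0.0]
wrist_force: [0.5, 1.2, 0.5]
grip_width: 0.0853
finger_force: 0.0
```

```bash
python3 - <<'E'
exec(open('look.py').read()); exec(open('cart.py').read()); print("wrist"); cartons(); print("blue?")
im,d,P=cam("side"); X=cloud(P,d); print("side"); cartons()
E
```

```text
tcp [ 0.4736 -0.0846  0.1718] tilt -1.0 psi 4.18 j6 -0.25 t 35.0
wrist
4908 px 298.0 40.0 ((449.1555480957031, 46.497459411621094), (45.55528259277344, 45.764915466308594), 4.404604911804199) z 0.03576549287876958
425 px 333.0 405.0 ((496.1800537109375, -231.34690856933594), (36.547019958496094, 17.56591796875), 13.077608108520508) z 0.0286176731288361
blue?
side
```

```bash
sed -i 's/<300/<120/' cart.py; python3 - <<'E'
exec(open('look.py').read()); exec(open('cart.py').read())
im,d,P=cam("side"); X=cloud(P,d); print("side"); cartons()
im,d,P=cam("scene"); X=cloud(P,d); print("scene"); cartons()
print(to([.5067,-.258,.17],66))
E
```

```text
tcp [ 0.4739 -0.0842  0.1723] tilt -1.0 psi 4.26 j6 -0.25 t 35.1
side
270 px 236.0 265.0 ((507.7332763671875, -256.8716735839844), (48.10065841674805, 60.48811721801758), 64.9600830078125) z 0.029661279646004263
212 px 336.0 289.0 ((449.6036682128906, 53.441017150878906), (48.410125732421875, 60.36878967285156), 4.284470558166504) z 0.034647512581741965
scene
464 px 73.0 146.0 ((450.18499755859375, 960.7236328125), (21.326831817626953, 498.135986328125), 89.774169921875) z 0.02924739559582988
228 px 310.0 218.0 ((444.8562927246094, 52.67250442504883), (50.30648422241211, 61.20616149902344), 7.480747222900391) z 0.0335168681824705
264 px 416.0 236.0 ((503.50543212890625, -259.35693359375), (50.806678771972656, 67.29682159423828), 67.04033660888672) z 0.028888938786503678
172 px 533.0 348.0 ((265.3300476074219, -625.387939453125), (74.58235931396484, 19.723331451416016), 74.23954772949219) z 0.028050814554089757
(array([-2.509, -3.638,  0.069]), np.float64(-7.181))
```

>>> carry_out(plan=[{"tx": 0,"ty": 0,"tz": 0,"roll": -1,"hand": 0},{"tx": 0,"ty": 0,"tz": 0,"roll": -1,"hand": 0},{"tx": 0,"ty": 0,"tz": 0,"roll": -1,"hand": 0},{"tx": 0,"ty": 0,"tz": 0,"roll": -1,"hand": 0},{"tx": 0,"ty": 0,"tz": 0,"roll": -1,"hand": 0}])

```text
clock: 35.88
ee_pos: [0.4744, -0.0845, 0.173]
ee_rot: [0.0, 0.362, 0.932, 0.0]
wrist_force: [-0.1, 0.3, -0.9]
grip_width: 0.0855
finger_force: 0.0
```

>>> carry_out(plan=[{"tx": 0,"ty": 0,"tz": 0,"roll": -1,"hand": 0},{"tx": 0,"ty": 0,"tz": 0,"roll": -1,"hand": 0},{"tx": 0,"ty": 0,"tz": 0,"roll": -0.18,"hand": 0},{"tx": -0.5,"ty": -0.73,"tz": 0,"roll": 0,"hand": 0},{"tx": -0.5,"ty": -0.73,"tz": 0,"roll": 0,"hand": 0}])

```text
clock: 36.5
ee_pos: [0.4874, -0.1549, 0.173]
ee_rot: [0.0, 0.209, 0.978, -0.0]
wrist_force: [0.6, 0.2, 0.6]
grip_width: 0.0853
finger_force: 0.0
```

>>> carry_out(plan=[{"tx": -0.5,"ty": -0.73,"tz": 0,"roll": 0,"hand": 0},{"tx": -0.5,"ty": -0.73,"tz": 0,"roll": 0,"hand": 0},{"tx": -0.5,"ty": -0.73,"tz": 0,"roll": 0,"hand": 0},{"tx": 0,"ty": 0,"tz": 0.5,"roll": 0,"hand": 0},{"tx": 0,"ty": 0,"tz": 0,"roll": 0,"hand": 0}])

```text
clock: 37.12
ee_pos: [0.5052, -0.2586, 0.1516]
ee_rot: [-0.001, 0.21, 0.978, 0.0]
wrist_force: [-0.1, 0.3, -0.4]
grip_width: 0.0853
finger_force: 0.0
```

```bash
python3 - <<'E'
exec(open('look.py').read()); exec(open('cart.py').read()); cartons()
print(to([.5067,-.258,.028],66))
E
```

```text
tcp [ 0.5052 -0.2586  0.1516] tilt -1.0 psi 65.79 j6 -1.62 t 37.125
5021 px 323.0 245.0 ((506.8913879394531, -257.31097412109375), (45.661373138427734, 60.57253646850586), 65.62152862548828) z 0.02967353975827794
(array([-0.024,  0.024,  3.111]), np.float64(-0.019))
```

>>> carry_out(plan=[{"tx": -0.024,"ty": 0.024,"tz": 1,"roll": 0,"hand": 0},{"tx": 0,"ty": 0,"tz": 1,"roll": 0,"hand": 0},{"tx": 0,"ty": 0,"tz": 0.7,"roll": 0,"hand": 0},{"tx": 0,"ty": 0,"tz": 0.4,"roll": 0,"hand": 0},{"tx": 0,"ty": 0,"tz": 0,"roll": 0,"hand": 0}])

```text
clock: 37.8
ee_pos: [0.5073, -0.2581, 0.0287]
ee_rot: [-0.001, 0.208, 0.978, 0.0]
wrist_force: [-0.7, 0.3, 0.9]
grip_width: 0.0854
finger_force: 0.0
```

>>> carry_out(plan=[{"tx": 0,"ty": 0,"tz": 0,"roll": 0,"hand": 1},{"tx": 0,"ty": 0,"tz": 0,"roll": 0,"hand": 1},{"tx": 0,"ty": 0,"tz": 0,"roll": 0,"hand": 1},{"tx": 0,"ty": 0,"tz": 0,"roll": 0,"hand": 1},{"tx": 0,"ty": 0,"tz": 0,"roll": 0,"hand": 1}])

```text
clock: 38.42
ee_pos: [0.5081, -0.259, 0.0301]
ee_rot: [0.001, 0.209, 0.978, -0.0]
wrist_force: [-1.1, 1.6, 6.6]
grip_width: 0.0447
finger_force: 31.0
```

>>> carry_out(plan=[{"tx": 0,"ty": 0,"tz": -0.6,"roll": 0,"hand": 1},{"tx": 0,"ty": 0,"tz": -1,"roll": 0,"hand": 1},{"tx": 0,"ty": 0,"tz": -1,"roll": 0,"hand": 1},{"tx": 0,"ty": 0,"tz": -1,"roll": 0,"hand": 1},{"tx": 0,"ty": 0,"tz": 0,"roll": 1,"hand": 1}])

```text
clock: 39.05
ee_pos: [0.5092, -0.2596, 0.1767]
ee_rot: [0.003, 0.283, 0.959, -0.001]
wrist_force: [0.1, -0.1, -1.8]
grip_width: 0.0448
finger_force: 31.6
```

>>> carry_out(plan=[{"tx": 0,"ty": 0,"tz": 0,"roll": 1,"hand": 1},{"tx": 0,"ty": 0,"tz": 0,"roll": 1,"hand": 1},{"tx": 0,"ty": 0,"tz": 0,"roll": 1,"hand": 1},{"tx": 0,"ty": 0,"tz": 0,"roll": 1,"hand": 1},{"tx": 0,"ty": 0,"tz": 0,"roll": 1,"hand": 1}])

```text
clock: 39.67
ee_pos: [0.5073, -0.2586, 0.1732]
ee_rot: [0.0, 0.615, 0.788, 0.0]
wrist_force: [-0.2, -0.1, -0.6]
grip_width: 0.0447
finger_force: 31.6
```

>>> carry_out(plan=[{"tx": 0,"ty": 0,"tz": 0,"roll": 1,"hand": 1},{"tx": 0,"ty": 0,"tz": 0,"roll": 0.18,"hand": 1},{"tx": 0.893,"ty": -0.08,"tz": 0,"roll": 0,"hand": 1},{"tx": 0.893,"ty": -0.08,"tz": 0,"roll": 0,"hand": 1},{"tx": 0.893,"ty": -0.08,"tz": 0,"roll": 0,"hand": 1}])

```text
clock: 40.3
ee_pos: [0.4896, -0.1515, 0.173]
ee_rot: [0.0, 0.68, 0.734, 0.0]
wrist_force: [0.2, -0.8, -1.2]
grip_width: 0.0449
finger_force: 31.6
```

```bash
python3 - <<'E'
exec(open('look.py').read()); print(to([.443,.1313,.172],4.2),o["grip_width"])
E
```

```text
tcp [ 0.4896 -0.1515  0.173 ] tilt -1.0 psi 4.36 j6 -0.38 t 40.3
(array([ 7.051, -0.614,  0.035]), np.float64(0.019)) 0.04485139133321394
```

>>> carry_out(plan=[{"tx": 0.88,"ty": -0.077,"tz": 0,"roll": 0,"hand": 1},{"tx": 0.88,"ty": -0.077,"tz": 0,"roll": 0,"hand": 1},{"tx": 0.88,"ty": -0.077,"tz": 0,"roll": 0,"hand": 1},{"tx": 0.88,"ty": -0.077,"tz": 0,"roll": 0,"hand": 1},{"tx": 0.88,"ty": -0.077,"tz": 0,"roll": 0,"hand": 1}])

```text
clock: 40.98
ee_pos: [0.4615, 0.0229, 0.1732]
ee_rot: [0.0, 0.68, 0.734, 0.0]
wrist_force: [-0.0, 0.1, -0.3]
grip_width: 0.0447
finger_force: 31.6
```

>>> carry_out(plan=[{"tx": 0.88,"ty": -0.077,"tz": 0,"roll": 0,"hand": 1},{"tx": 0.88,"ty": -0.077,"tz": 0,"roll": 0,"hand": 1},{"tx": 0.88,"ty": -0.077,"tz": 0,"roll": 0,"hand": 1},{"tx": 0,"ty": 0,"tz": 0,"roll": 0,"hand": 1},{"tx": 0,"ty": 0,"tz": 0,"roll": 0,"hand": 1}])

```text
clock: 41.6
ee_pos: [0.4446, 0.1263, 0.173]
ee_rot: [0.0, 0.68, 0.733, -0.0]
wrist_force: [-0.6, 0.3, -1.8]
grip_width: 0.0446
finger_force: 31.6
```

```bash
python3 - <<'E'
exec(open('look.py').read()); print(to([.443,.1313,.034],4.2),o["grip_width"])
m=(X[...,2]>.155)&(X[...,2]<.185)&(abs(X[...,0]-p[0])<.025)&(abs(X[...,1]-p[1])<.05)&(im.min(-1)>60);P=X[m]; print(m.sum(),cv2.minAreaRect((P[:,:2]*1000).astype(np.float32)),np.percentile(P[:,2],[5,50,95]))
E
```

```text
tcp [0.4446 0.1263 0.173 ] tilt -1.0 psi 4.34 j6 0.2 t 41.6
(array([ 0.135, -0.033,  3.474]), np.float64(0.009)) 0.0445651942879421
19055 ((445.58245849609375, 128.79637145996094), (50.127296447753906, 60.80506896972656), 6.044050693511963) [0.1661 0.1726 0.1738]
```

>>> carry_out(plan=[{"tx": 0.08,"ty": -0.04,"tz": 1,"roll": 0,"hand": 1},{"tx": 0,"ty": 0,"tz": 1,"roll": 0,"hand": 1},{"tx": 0,"ty": 0,"tz": 0.6,"roll": 0,"hand": 1},{"tx": 0,"ty": 0,"tz": 0.3,"roll": 0,"hand": 1},{"tx": 0,"ty": 0,"tz": 0.2,"roll": 0,"hand": 1}])

```text
clock: 42.28
ee_pos: [0.4432, 0.1292, 0.0487]
ee_rot: [0.0, 0.681, 0.732, 0.0]
wrist_force: [0.3, -0.6, -1.2]
grip_width: 0.0449
finger_force: 31.5
```

>>> carry_out(plan=[{"tx": 0,"ty": 0,"tz": 0.15,"roll": 0,"hand": 1},{"tx": 0,"ty": 0,"tz": 0.12,"roll": 0,"hand": 1},{"tx": 0,"ty": 0,"tz": 0.06,"roll": 0,"hand": 1},{"tx": 0,"ty": 0,"tz": 0,"roll": 0,"hand": 1},{"tx": 0,"ty": 0,"tz": 0,"roll": 0,"hand": 1}])

```text
clock: 42.9
ee_pos: [0.443, 0.1298, 0.0361]
ee_rot: [0.0, 0.681, 0.733, 0.0]
wrist_force: [-0.7, -0.0, 4.9]
grip_width: 0.0444
finger_force: 32.3
```

>>> carry_out(plan=[{"tx": 0,"ty": 0,"tz": 0,"roll": 0,"hand": 0.25},{"tx": 0,"ty": 0,"tz": 0,"roll": 0,"hand": 0.25},{"tx": 0,"ty": 0,"tz": 0,"roll": 0,"hand": 0.25},{"tx": 0,"ty": 0,"tz": 0,"roll": 0,"hand": 0.25},{"tx": 0,"ty": 0,"tz": -1,"roll": 0,"hand": 0.25}])

```text
clock: 43.52
ee_pos: [0.4409, 0.1291, 0.0741]
ee_rot: [-0.001, 0.681, 0.733, -0.002]
wrist_force: [0.3, -0.8, 0.4]
grip_width: 0.064
finger_force: 0.0
```

>>> carry_out(plan=[{"tx": 0,"ty": 0,"tz": -1,"roll": 0,"hand": 0.25},{"tx": 0,"ty": 0,"tz": -1,"roll": 0,"hand": 0.25},{"tx": 0,"ty": 0,"tz": -1,"roll": 0,"hand": 0.25},{"tx": -1,"ty": 0,"tz": 0,"roll": 0,"hand": 1},{"tx": -1,"ty": 0,"tz": 0,"roll": 0,"hand": 1}])

```text
clock: 44.15
ee_pos: [0.449, 0.0493, 0.1964]
ee_rot: [0.001, 0.68, 0.733, 0.001]
wrist_force: [0.4, -0.3, 0.1]
grip_width: 0.0281
finger_force: 0.0
```

>>> carry_out(plan=[{"tx": -0.5,"ty": 0,"tz": 0,"roll": 0,"hand": 1},{"tx": 0,"ty": 0,"tz": 0,"roll": 0,"hand": 1},{"tx": 0,"ty": 0,"tz": 0,"roll": 0,"hand": 1},{"tx": 0,"ty": 0,"tz": 0,"roll": 0,"hand": 1},{"tx": 0,"ty": 0,"tz": 0,"roll": 0,"hand": 1}])

```text
clock: 44.78
ee_pos: [0.4501, 0.0305, 0.1956]
ee_rot: [-0.0, 0.68, 0.733, -0.0]
wrist_force: [-0.0, 0.3, -0.2]
grip_width: -0.0
finger_force: 0.0
```

```bash
cat > fx.py <<'E'
c,s=np.cos(np.radians(4.2)),np.sin(np.radians(4.2)); O=np.array([.443,.1313,0]); RF=np.array([[c,-s,0],[s,c,0],[0,0,1]])
def F(x,y,z): return O+RF@np.array([x,y,z])
E
python3 - <<'E'
exec(open('look.py').read()); exec(open('cart.py').read()); exec(open('fx.py').read()); cartons(); save("w6",im)
g=im.astype(int); Y=(X-O)@RF
m=(g[...,0]>150)&(g[...,2]<110)&(g[...,0]>g[...,2]+80)&(Y[...,2]>.06)&(abs(Y[...,1])<.028); print("sleeve",m.sum(),np.percentile(Y[m],[5,50,95],axis=0))
print(o["grip_width"],to(F(.174,0,.17),4.2))
E
```

```text
tcp [0.4501 0.0305 0.1956] tilt -1.0 psi 4.28 j6 -0.01 t 44.775
4868 px 320.0 95.0 ((442.5803527832031, 131.8287811279297), (45.72231674194336, 59.56429672241211), 4.160690784454346) z 0.03574196857123263
3995 px 321.0 202.0 ((448.6233215332031, 54.09178161621094), (45.81685256958008, 59.691802978515625), 4.300110816955566) z 0.035699905392110515
sleeve 2417 [[ 0.1201 -0.0251  0.1043]
 [ 0.1238  0.001   0.1066]
 [ 0.1294  0.0253  0.1081]]
-4.3827392028876435e-05 (array([2.528, 4.357, 0.64 ]), np.float64(0.008))
```

View pics/w6.png

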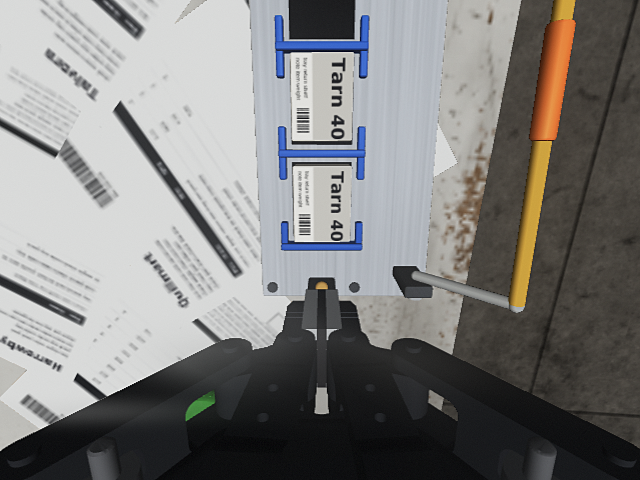

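Both cartons sit square in their bays (tops 35.7 mm), the sleeve is at (552,80). Next the keeper: go behind the bar and push.

>>> carry_out(plan=[{"tx": 0.5,"ty": 0.87,"tz": 0,"roll": 0,"hand": 1},{"tx": 0.5,"ty": 0.87,"tz": 0,"roll": 0,"hand": 1},{"tx": 0.5,"ty": 0.87,"tz": 0,"roll": 0,"hand": 1},{"tx": 0.5,"ty": 0.87,"tz": 0,"roll": 0,"hand": 1},{"tx": 0.5,"ty": 0.87,"tz": 0,"roll": 0,"hand": 1}])

```text
clock: 45.45
ee_pos: [0.6173, 0.1437, 0.1955]
ee_rot: [-0.0, 0.68, 0.733, -0.0]
wrist_force: [1.0, 0.6, -0.4]
grip_width: 0.0
finger_force: 0.0
```

>>> carry_out(plan=[{"tx": 0,"ty": 0,"tz": 0,"roll": 0,"hand": 1},{"tx": 0,"ty": 0,"tz": 0.8,"roll": 0,"hand": 1},{"tx": 0,"ty": 0,"tz": 0.8,"roll": 0,"hand": 1},{"tx": 0,"ty": 0,"tz": 0.6,"roll": 0,"hand": 1},{"tx": 0,"ty": 0,"tz": 0,"roll": 0,"hand": 1}])

```text
clock: 46.08
ee_pos: [0.6141, 0.1419, 0.1059]
ee_rot: [-0.001, 0.681, 0.733, -0.002]
wrist_force: [-0.1, -0.2, 0.1]
grip_width: -0.0004
finger_force: 0.0
```

```bash
python3 - <<'E'
from h import *
exec(open('fx.py').read()); o,p,R=pose(); print((p-O)@RF,o["wrist_force"])
E
```

```text
[ 0.17146145 -0.00198456  0.10586283] [-0.09192141 -0.1800565   0.11346269]
```

>>> carry_out(plan=[{"tx": 0,"ty": -0.5,"tz": 0,"roll": 0,"hand": 1},{"tx": 0,"ty": -0.4,"tz": 0,"roll": 0,"hand": 1},{"tx": 0,"ty": -0.4,"tz": 0,"roll": 0,"hand": 1},{"tx": 0,"ty": -0.4,"tz": 0,"roll": 0,"hand": 1},{"tx": 0,"ty": 0,"tz": 0,"roll": 0,"hand": 1}])

```text
clock: 46.7
ee_pos: [0.5477, 0.1374, 0.1089]
ee_rot: [0.0, 0.681, 0.733, 0.0]
wrist_force: [1.0, -0.2, 6.3]
grip_width: -0.0002
finger_force: 2.6
```

```bash
cat > bar.py <<'E'
from h import *
np.set_printoptions(precision=4,suppress=True)
exec(open('fx.py').read()); o,p,R=pose(); print("tcp F",(p-O)@RF,"wf",o["wrist_force"])
for n in ("side","scene"):
    im,d,P=cam(n); Y=(cloud(P,d)-O)@RF; g=im.astype(int)
    m=(g[...,0]>140)&(g[...,2]<110)&(g[...,0]>g[...,2]+70)&(Y[...,2]>.03)&(Y[...,2]<.14)&(abs(Y[...,1])<.13)&(Y[...,0]>-.06)&(Y[...,0]<.16)
    if m.sum()>5: print(n,m.sum(),np.median(Y[m],0))
E
python3 bar.py
```

```text
tcp F [ 0.1049 -0.0015  0.1089] wf [ 0.9802 -0.1782  6.2528]
side 157 [0.0863 0.0436 0.1244]
scene 167 [ 0.0794 -0.0122  0.1242]
```

>>> carry_out(plan=[{"tx": 0,"ty": -0.4,"tz": 0,"roll": 0,"hand": 1},{"tx": 0,"ty": -0.4,"tz": 0,"roll": 0,"hand": 1},{"tx": 0,"ty": -0.4,"tz": 0,"roll": 0,"hand": 1},{"tx": 0,"ty": -0.3,"tz": 0,"roll": 0,"hand": 1},{"tx": 0,"ty": 0,"tz": 0,"roll": 0,"hand": 1}])

```text
clock: 47.42
ee_pos: [0.4872, 0.1329, 0.1075]
ee_rot: [-0.001, 0.68, 0.733, -0.001]
wrist_force: [-0.5, -0.1, -0.7]
grip_width: 0.0002
finger_force: 0.0
```

```bash
python3 bar.py
```

```text
tcp F [ 0.0442 -0.0017  0.1075] wf [-0.4936 -0.07   -0.6787]
side 177 [0.0239 0.0439 0.1023]
scene 195 [ 0.0177 -0.0074  0.1026]
```

>>> carry_out(plan=[{"tx": 0,"ty": 0.3,"tz": 0,"roll": 0,"hand": 1},{"tx": 0,"ty": 0,"tz": -0.8,"roll": 0,"hand": 1},{"tx": 0,"ty": 0,"tz": -0.7,"roll": 0,"hand": 1},{"tx": 0,"ty": -0.5,"tz": 0,"roll": 0,"hand": 1},{"tx": 0,"ty": -0.5,"tz": 0,"roll": 0,"hand": 1}])

```text
clock: 48.15
ee_pos: [0.4618, 0.1311, 0.1682]
ee_rot: [0.0, 0.681, 0.733, 0.001]
wrist_force: [-0.7, 0.4, -0.1]
grip_width: -0.0002
finger_force: 0.0
```

>>> carry_out(plan=[{"tx": 0,"ty": 0,"tz": 0.5,"roll": 0,"hand": 1},{"tx": 0,"ty": 0,"tz": 0.5,"roll": 0,"hand": 1},{"tx": 0,"ty": -0.07,"tz": 0.25,"roll": 0,"hand": 1},{"tx": 0,"ty": -0.07,"tz": 0.25,"roll": 0,"hand": 1},{"tx": 0,"ty": -0.07,"tz": 0.2,"roll": 0,"hand": 1}])

```text
clock: 48.78
ee_pos: [0.4527, 0.1304, 0.0993]
ee_rot: [0.0, 0.681, 0.733, 0.0]
wrist_force: [-0.8, 0.0, 1.0]
grip_width: -0.0003
finger_force: 0.5
```

```bash
python3 bar.py
```

```text
tcp F [ 0.0096 -0.0016  0.0993] wf [-0.8181  0.0076  0.9838]
side 195 [0.0059 0.0225 0.0739]
scene 200 [-0.0011 -0.0073  0.0724]
```

>>> carry_out(plan=[{"tx": 0,"ty": -0.04,"tz": 0.15,"roll": 0,"hand": 1},{"tx": 0,"ty": -0.04,"tz": 0.15,"roll": 0,"hand": 1},{"tx": 0,"ty": -0.03,"tz": 0.12,"roll": 0,"hand": 1},{"tx": 0,"ty": 0,"tz": 0.1,"roll": 0,"hand": 1},{"tx": 0,"ty": 0,"tz": 0.08,"roll": 0,"hand": 1}])

```text
clock: 49.5
ee_pos: [0.4479, 0.13, 0.0754]
ee_rot: [-0.0, 0.681, 0.733, -0.0]
wrist_force: [0.4, -0.5, 0.2]
grip_width: 0.0002
finger_force: 0.2
```

```bash
python3 bar.py
```

```text
tcp F [ 0.0048 -0.0016  0.0754] wf [ 0.354  -0.5453  0.2477]
side 197 [0.0022 0.0234 0.0499]
scene 203 [-0.0045 -0.0091  0.0494]
```

>>> carry_out(plan=[{"tx": 0,"ty": 0,"tz": 0.06,"roll": 0,"hand": 1},{"tx": 0,"ty": 0,"tz": 0,"roll": 0,"hand": 1},{"tx": 0,"ty": 0,"tz": -1,"roll": 0,"hand": 1},{"tx": 0,"ty": 0,"tz": -1,"roll": 0,"hand": 1},{"tx": 0,"ty": 0,"tz": -1,"roll": 0,"hand": 1}])

```text
clock: 50.22
ee_pos: [0.4479, 0.13, 0.1945]
ee_rot: [0.0, 0.681, 0.733, 0.0]
wrist_force: [0.3, 0.5, 0.2]
grip_width: -0.0
finger_force: 0.0
```

```bash
python3 bar.py; python3 - <<'E'
from h import *
np.set_printoptions(precision=4,suppress=True)
for n in ("side","scene"):
    im,d,P=cam(n); X=cloud(P,d); g=im.astype(int)
    m=(g[...,0]>g[...,1]+80)&(g[...,0]>g[...,2]+80)&(X[...,2]>.08)&(X[...,2]<.1)&(X[...,1]>.33)&(X[...,1]<.5)&(X[...,0]>.3)
    print(n,m.sum(),cv2.minAreaRect((X[m][:,:2]*1000).astype(np.float32)),np.median(X[m],0))
print(to([.463,.411,.17],4.2),pose()[1])
im,d,P=cam("side"); save("s2",cv2.resize(im[230:390,290:500],(798,608))[:600])
E
```

```text
tcp F [ 0.0048 -0.0017  0.1945] wf [0.3474 0.468  0.1702]
side 227 [0.0023 0.0098 0.0507]
scene 214 [-0.0041 -0.008   0.0491]
side 123 ((467.2500915527344, 411.8362121582031), (32.89181900024414, 31.862302780151367), 49.797542572021484) [0.4679 0.4123 0.0869]
scene 67 ((461.177490234375, 412.8839111328125), (34.83510208129883, 31.84799575805664), 53.8266716003418) [0.4607 0.4117 0.0858]
(array([6.976, 0.878, 0.598]), np.float64(0.002)) [0.4484 0.1301 0.1937]
```

View pics/s2.png

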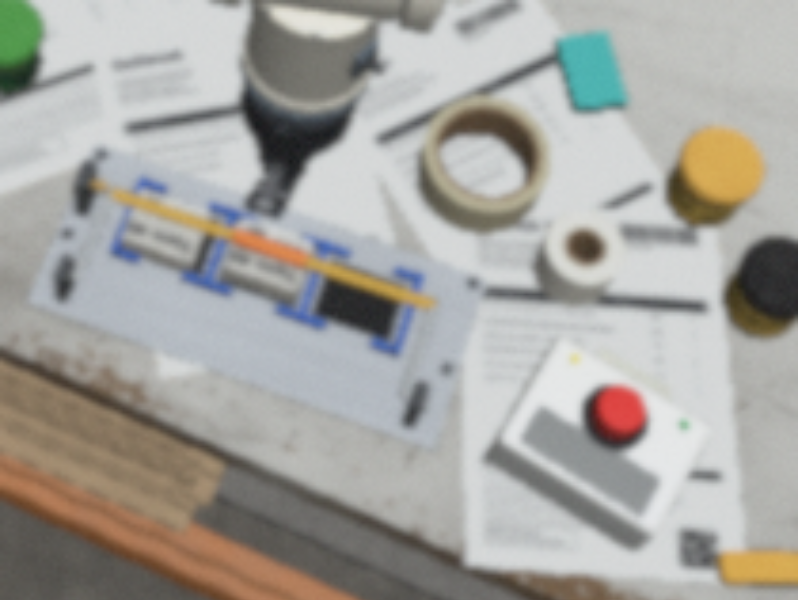

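The keeper lies shut across the bays with its end in the catch (95,185); the red button is at (617,412) in the crop. Next, the button.

>>> carry_out(plan=[{"tx": 0.88,"ty": 0.11,"tz": 0,"roll": 0,"hand": 1},{"tx": 0.88,"ty": 0.11,"tz": 0,"roll": 0,"hand": 1},{"tx": 0.88,"ty": 0.11,"tz": 0,"roll": 0,"hand": 1},{"tx": 0.88,"ty": 0.11,"tz": 0,"roll": 0,"hand": 1},{"tx": 0.88,"ty": 0.11,"tz": 0,"roll": 0,"hand": 1}])

```text
clock: 51.1
ee_pos: [0.4562, 0.3079, 0.1913]
ee_rot: [-0.0, 0.681, 0.733, -0.001]
wrist_force: [1.1, -0.3, 0.3]
grip_width: -0.0006
finger_force: 0.0
```

>>> carry_out(plan=[{"tx": 0.88,"ty": 0.11,"tz": 0,"roll": 0,"hand": 1},{"tx": 0.88,"ty": 0.11,"tz": 0,"roll": 0,"hand": 1},{"tx": 0.88,"ty": 0.11,"tz": 0,"roll": 0,"hand": 1},{"tx": 0,"ty": 0,"tz": 0.6,"roll": 0,"hand": 1},{"tx": 0,"ty": 0,"tz": 0,"roll": 0,"hand": 1}])

```text
clock: 51.72
ee_pos: [0.4606, 0.4123, 0.1657]
ee_rot: [-0.0, 0.68, 0.733, -0.003]
wrist_force: [-0.5, 0.6, -0.2]
grip_width: -0.0002
finger_force: 0.0
```

```bash
python3 - <<'E'
exec(open('look.py').read()); g=im.astype(int)
m=(g[...,0]>g[...,1]+80)&(g[...,0]>g[...,2]+80)&(X[...,2]>.08)&(X[...,2]<.1)
print(m.sum(),np.percentile(X[m],[2,50,98],axis=0) if m.sum() else 0)
print(to([.464,.412,.114]))
E
```

```text
tcp [0.4606 0.4123 0.1657] tilt -1.0 psi 4.26 j6 0.65 t 51.725
2561 [[0.4496 0.4    0.0857]
 [0.4651 0.4147 0.0873]
 [0.4806 0.4294 0.0886]]
(array([-0.013,  0.072,  1.328]), np.float64(0.0))
```

>>> carry_out(plan=[{"tx": 0.05,"ty": 0.1,"tz": 0.6,"roll": 0,"hand": 1},{"tx": 0,"ty": 0,"tz": 0.5,"roll": 0,"hand": 1},{"tx": 0,"ty": 0,"tz": 0.19,"roll": 0,"hand": 1},{"tx": 0,"ty": 0,"tz": 0,"roll": 0,"hand": 1},{"tx": 0,"ty": 0,"tz": 0,"roll": 0,"hand": 1}])

```text
clock: 52.4
ee_pos: [0.4665, 0.416, 0.1184]
ee_rot: [0.0, 0.681, 0.733, 0.0]
wrist_force: [1.1, -0.2, 1.1]
grip_width: 0.0
finger_force: 0.0
```

>>> carry_out(plan=[{"tx": 0,"ty": 0,"tz": 0.05,"roll": 0,"hand": 1},{"tx": 0,"ty": 0,"tz": 0.05,"roll": 0,"hand": 1},{"tx": 0,"ty": 0,"tz": 0.05,"roll": 0,"hand": 1},{"tx": 0,"ty": 0,"tz": 0,"roll": 0,"hand": 1},{"tx": 0,"ty": 0,"tz": 0,"roll": 0,"hand": 1}])

```text
clock: 53.02
ee_pos: [0.4662, 0.4158, 0.1117]
ee_rot: [-0.0, 0.681, 0.733, -0.0]
wrist_force: [0.1, -0.9, 0.5]
grip_width: 0.0005
finger_force: 0.0
```

>>> carry_out(plan=[{"tx": 0,"ty": 0,"tz": 0.06,"roll": 0,"hand": 1},{"tx": 0,"ty": 0,"tz": 0.06,"roll": 0,"hand": 1},{"tx": 0,"ty": 0,"tz": 0.05,"roll": 0,"hand": 1},{"tx": 0,"ty": 0,"tz": 0,"roll": 0,"hand": 1},{"tx": 0,"ty": 0,"tz": 0,"roll": 0,"hand": 1}])

```text
clock: 53.65
ee_pos: [0.4663, 0.4159, 0.105]
ee_rot: [0.0, 0.681, 0.733, 0.0]
wrist_force: [0.6, 1.4, 1.8]
grip_width: 0.0004
finger_force: 1.0
```

>>> carry_out(plan=[{"tx": 0,"ty": 0,"tz": 0.05,"roll": 0,"hand": 1},{"tx": 0,"ty": 0,"tz": 0,"roll": 0,"hand": 1},{"tx": 0,"ty": 0,"tz": 0,"roll": 0,"hand": 1},{"tx": 0,"ty": 0,"tz": 0,"roll": 0,"hand": 1},{"tx": 0,"ty": 0,"tz": 0,"roll": 0,"hand": 1}])

```text
clock: 54.28
ee_pos: [0.4663, 0.4159, 0.103]
ee_rot: [0.0, 0.681, 0.733, 0.0]
wrist_force: [0.9, 1.3, 2.9]
grip_width: 0.0001
finger_force: 1.3
```

>>> carry_out(plan=[{"tx": 0,"ty": 0,"tz": 0.025,"roll": 0,"hand": 1},{"tx": 0,"ty": 0,"tz": 0,"roll": 0,"hand": 1},{"tx": 0,"ty": 0,"tz": 0,"roll": 0,"hand": 1},{"tx": 0,"ty": 0,"tz": 0,"roll": 0,"hand": 1},{"tx": 0,"ty": 0,"tz": 0,"roll": 0,"hand": 1}])

```text
clock: 54.9
ee_pos: [0.4664, 0.4159, 0.1021]
ee_rot: [0.0, 0.681, 0.733, 0.0]
wrist_force: [1.1, -0.5, 4.7]
grip_width: -0.0
finger_force: 2.6
```

>>> carry_out(plan=[{"tx": 0,"ty": 0,"tz": 0.01,"roll": 0,"hand": 1},{"tx": 0,"ty": 0,"tz": 0,"roll": 0,"hand": 1},{"tx": 0,"ty": 0,"tz": 0,"roll": 0,"hand": 1},{"tx": 0,"ty": 0,"tz": 0,"roll": 0,"hand": 1},{"tx": 0,"ty": 0,"tz": 0,"roll": 0,"hand": 1}])

```text
clock: 55.52
ee_pos: [0.4664, 0.4159, 0.102]
ee_rot: [0.0, 0.681, 0.733, 0.0]
wrist_force: [0.1, 0.0, 8.1]
grip_width: 0.0
finger_force: 4.1
```

>>> carry_out(plan=[{"tx": 0,"ty": 0,"tz": 0,"roll": 0,"hand": 1},{"tx": 0,"ty": 0,"tz": 0,"roll": 0,"hand": 1},{"tx": 0,"ty": 0,"tz": 0.1,"roll": 0,"hand": 1},{"tx": 0,"ty": 0,"tz": 0.1,"roll": 0,"hand": 1},{"tx": 0,"ty": 0,"tz": 0.03,"roll": 0,"hand": 1}])

```text
clock: 56.15
ee_pos: [0.4665, 0.416, 0.0936]
ee_rot: [0.0, 0.681, 0.733, 0.0]
wrist_force: [-3.5, -2.5, 22.9]
grip_width: 0.0001
finger_force: 11.5
```

>>> carry_out(plan=[{"tx": 0,"ty": 0,"tz": 0,"roll": 0,"hand": 1},{"tx": 0,"ty": 0,"tz": 0,"roll": 0,"hand": 1},{"tx": 0,"ty": 0,"tz": -0.3,"roll": 0,"hand": 1},{"tx": 0,"ty": 0,"tz": -0.5,"roll": 0,"hand": 1},{"tx": 0,"ty": 0,"tz": -1,"roll": 0,"hand": 1}])

```text
clock: 56.78
ee_pos: [0.4648, 0.4145, 0.1635]
ee_rot: [-0.0, 0.681, 0.733, -0.002]
wrist_force: [0.5, 0.5, 0.1]
grip_width: -0.0001
finger_force: 0.0
```

>>> carry_out(plan=[{"tx": 0,"ty": 0,"tz": -1,"roll": 0,"hand": 1},{"tx": 0,"ty": 0,"tz": -0.5,"roll": 0,"hand": 1},{"tx": 0,"ty": 0,"tz": 0,"roll": 0,"hand": 1},{"tx": 0,"ty": 0,"tz": 0,"roll": 0,"hand": 1},{"tx": 0,"ty": 0,"tz": 0,"roll": 0,"hand": 1}])

```text
clock: 57.4
ee_pos: [0.4656, 0.4152, 0.2228]
ee_rot: [-0.0, 0.681, 0.733, -0.001]
wrist_force: [0.3, -0.2, -0.2]
grip_width: 0.0001
finger_force: 0.0
```

```bash
python3 bar.py; python3 - <<'E'
exec(open('look.py').read()); g=im.astype(int)
m=(g[...,0]>g[...,1]+80)&(g[...,0]>g[...,2]+80)&(X[...,2]>.06)&(X[...,2]<.1); print("button",np.median(X[m],0))
a,_,_=cam("side"); save("s3",cv2.resize(a[150:390,140:500],(798,532)))
E
```

```text
tcp F [0.0433 0.2815 0.2228] wf [ 0.3056 -0.2092 -0.1526]
side 222 [0.0021 0.0114 0.0503]
scene 207 [-0.0046 -0.0056  0.0486]
tcp [0.4658 0.4154 0.2232] tilt -1.0 psi 4.22 j6 0.65 t 57.5
button [0.465  0.4142 0.0873]
```

View pics/s3.png

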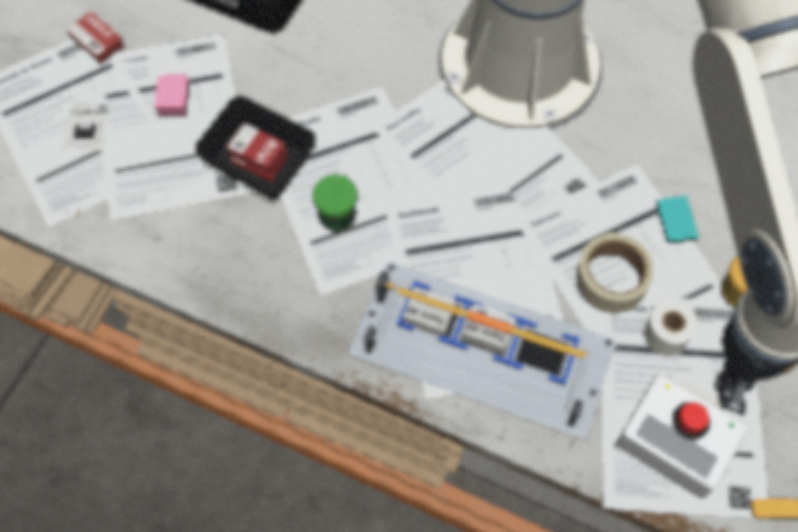

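The final view shows the flats in the basket (257,150), two cartons in their bays under the shut keeper, the button up, and the bystanders unmoved.

```bash
python3 -c "
from bench import robot
print(robot.sign_off())"
```

```text
the job is handed in; nothing more can be done
None
```

I handed the job in at about 57 s: all three red flats are in the basket, both white cartons present are seated in bays of their own, the keeper is shut in its catch, and the button was held at halfway for about a second, pressed fully down and has come back up.

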